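Put the cleaned coin sorter back together

TASK

The coin sorter has just been cleaned: put it back together. Turn the aluminium sorting disc so that its three stud holes line up with the three studs of the drive hub, slide it over them until it lies flat on the hub, then push the black retaining cap down on the spindle above it until it snaps fully home. Stand every coin cup that is on the counter upright in a bay of its own in the pulled-out cup tray and slide the tray fully in under the coin outlets; press the clear lid fully shut. Leave the stamp, brush, screwdriver, marker pen and coin roll where they lie.

Things in the scene. Friction and masses are not known exactly. Their poses are not given: they have to be found in the camera images.
- sorter: desktop coin sorter, fixed: black base pan, grey motor housing 55 mm high, on it an open round tub (inner radius 88 mm, outer 94 mm, rim 105 mm above the counter) with the drive hub in its middle, and at its right (-y) side a sliding cup tray and, over its inner end, coin outlets. Origin on the counter under the tub's axis; x points away from the robot to the lid's hinge, y left, z up.
- hub_face (a point): centre of the flat top face of the steel drive hub, 108 mm across, 64 mm above the counter; z is its axis, x points to one of three studs (9 mm thick, 19 mm high, the last 7 mm a cone) on a circle of radius 42 mm, 120 degrees apart. A spindle 14 mm thick and 49 mm high (the last 6 mm a cone) stands in the middle. The hub's angle differs each start; its geared motor holds it against 0.6 N m.
- disc: aluminium sorting disc, 150 mm across, 6 mm thick, 0.24 kg; on top a hexagonal boss 44 mm across flats, bored 25 mm for the spindle, its top 26 mm above the underside. Three 13 mm stud holes at radius 42 mm, 120 degrees apart (nine 21 mm coin pockets nearer the rim are not for the studs). Origin centre of underside, z up; x points to a stud hole and is square to a flat of the boss.
- cap: black knurled retaining cap, 40 mm across, 28 mm high, 45 g, hollow from below (mouth 18 mm); origin centre of its underside, z up. Mouth down on the spindle, it stops 12 to 16 mm short on three sprung balls (22 mm across them, 35 mm above the hub's face) and needs a push of about 10 N to snap over them, until it meets the top of the boss, 26 mm above the hub's face.
- lid (a joint): angle of the clear round dust lid's hinge: 0 is shut on the tub, about 1.6 rad standing open. A stiff hinge (0.45 N m): it stays where it is left. The lid is 194 mm across and 26 mm deep; shut, its flat top lies 26 mm above the tub's rim and clears the seated cap.
- lid_hinge (a point): middle of the lid's hinge line, at the back of the tub at rim height, 100 mm behind the tub's axis; axes as the sorter's. The hinge runs along the sorter's y; the lid's front swings up and to the back as it opens.
- lid_tab (a point): middle of the outermost edge, on the outer (upper) face, of the grey thumb tab at the lid's front; the tab is 50 mm wide, 6 mm thick, and reaches from 197 to 232 mm from the hinge. Shut, it lies in front of the tub, its upper face 7 mm above rim height. z is square to the tab, outward (up when shut).
- cup1: open-topped grey plastic coin cup, 42 mm along its x, 50 mm along its y, 45 mm high, walls 3 mm, about 60 g; origin under its centre, z up. Two to four cups are present. It may stand in any bay, either way round.
- cup2: open-topped grey plastic coin cup, 42 mm along its x, 50 mm along its y, 45 mm high, walls 3 mm, about 60 g; origin under its centre, z up. Two to four cups are present. It may stand in any bay, either way round.
- cup3: open-topped grey plastic coin cup, 42 mm along its x, 50 mm along its y, 45 mm high, walls 3 mm, about 60 g; origin under its centre, z up. Two to four cups are present. It may stand in any bay, either way round.
- cup4: open-topped grey plastic coin cup, 42 mm along its x, 50 mm along its y, 45 mm high, walls 3 mm, about 60 g; origin under its centre, z up. Two to four cups are present. It may stand in any bay, either way round.
- bay1 (a point): centre of the floor of cup bay 1, 13 mm above the counter; axes as the sorter's. The bays stand in the aluminium cup tray and move with it, in a row along the sorter's x, 53 mm apart, bay 1 nearest the robot. Each is 50 mm along x by 60 mm along y inside; outer walls end 20 mm above this point, dividers 17 mm. A cup fits with its x along the bay's x.
- bay2 (a point): centre of the floor of cup bay 2, 13 mm above the counter; axes as the sorter's. 
- bay3 (a point): centre of the floor of cup bay 3, 13 mm above the counter; axes as the sorter's. 
- bay4 (a point): centre of the floor of cup bay 4, 13 mm above the counter; axes as the sorter's. 
- tray (a joint): how far the cup tray at the sorter's right side has been slid in, in m, along the sorter's +y: 0 is pulled right out (the bays lie open to the sky), 0.05 is fully in against its stop, the cups then partly under the black coin outlets, whose undersides lie 68 mm above the counter, 9 mm above the cups. Friction about 2 N.
- tray_tab (a point): middle of the top of the black upright pull tab in front of the middle of the tray's outer (-y) wall, 15 mm clear of it: 22 mm along the sorter's x, 8 mm along its y, its top 46 mm and its foot 16 mm above the counter; for pushing, or pinching across x. It moves with the tray; axes as the sorter's.
- stamp: bystander: wooden hand stamp, 34 mm across, 68 mm high, standing; leave alone
- brush: bystander: flat cleaning brush 150 mm long, lying; leave alone
- screwdriver: bystander: screwdriver 190 mm long, black handle, lying; leave alone
- marker: bystander: white marker pen, 12 mm thick, 120 mm long, lying; leave alone
- coin_roll: bystander: paper coin roll 25 mm thick, 62 mm long, lying; leave alone
Not all that is in view belongs to the job. What is meant by the disc is not yellow, and is the larger of those in its own colour. What is shaped like the cap but blue is not meant.

How it is judged:
By the outcome, as a careful person would: the job done as asked, in the order asked, and still so for the second after the job is handed in, with the robot touching nothing.
Of cup1, cup2, cup3, cup4 only 2 to 4 are there at a start; the rules pass over those that are not, and their reading is None.
At some moment in a run one of cup1, cup2, cup3, cup4 may be knocked a few centimetres aside while the robot is not near it.
Once in a run the grip may slacken for a moment while it holds something.
It also fails if it takes over 210 s, if anything falls off the work surface, if the arm or the gripper's body presses on something with over 40 N, if the wrist force passes 120 N, or if a joint passes its speed limit or range.

ROBOT

A 6-joint arm with a two-finger parallel gripper is mounted at the origin on the work surface. World frame = base frame: x ahead of the robot, y to its left, z up, the work surface at z = 0. Lengths are in m, angles in degrees, forces in N, time in s.
With the tool pointing down it reaches from about 0.35 to 0.875 m from the base axis. Payload 4.2 kg.
Tool frame: the origin (TCP) lies midway between the tips of the shut fingers; the grasp point (between the pads) lies 19 mm behind it; z points along the fingers, y is the line along which they close (so a half turn about z gives the same grasp; the last joint's range is limited). The gripper opens to 87 mm and grips with 3 to 60 N. Pads are 19 mm wide; open, the fingers measure 117 mm over their backs; the gripper's body (75 mm by 190 mm) begins 51 mm behind the grasp point.
Start: joints at [-53.48, 22.042, 0.453, 0, -68.411, -14.817], TCP at [0.231, -0.581, 0.223] pointing down, gripper open.
Joint ranges: [-179.83, 179.83], [-69.29, 118.12], [-61.27, 80.66], [-181.25, 117.63], [-171.15, -9.14], [-177.46, 177.46]. Speed limits (degrees/s): [159.86, 159.86, 180, 180, 180, 180].

INTERFACE

Orientations are given as a 3x3 rotation matrix whose columns are the frame's x, y, z axes.
In Python, from station import sense, capture, finish_job, silhouettes, landmark_of gives the robot as it stands.
- The arm moves only by the tool step_arm, never from a script. Its arguments are lists of equal length, an entry for each row: "linear": the shift along the tool's x, y, z in mm, a list of three; "delta_rot": the turn, a rotation vector about the tool's x, y, z in rad, a list of three; "grip": the finger opening in mm, from 0 to 87. A call has 1 to 10 rows; each row shifts and turns the commanded pose from where the row before left it, along the tool's axes as they then stand; what a row does not reach is not made up. A row lasts 1/8 s, in which the tool goes at most 62.5 mm and 10.7 degrees, less where a joint would pass 70% of its speed; a pose out of reach is approached as far as the arm can. A call with a gripper value outside its range is refused whole. The fingers move at their own pace and stop on an object; the grip force is fixed at half the most. Time passes only in rows, so rows that do not move let the fingers close. It gives the time, the measured TCP pose, the force, the opening and the grip force at its end, in the units of the state.
- sense(): the state, without advancing time (a new reading comes with each control period).
- capture(name): name is "side" or "top" or "wrist"; returns a dict with "img" (384x512x3 uint8, red, green, blue), "fx", "fy", "cx", "cy" (pixels), "world_to_cam" (4x4, takes a point from world to camera coordinates); the wrist camera has in their place "mount" (4x4, takes a point from camera to tool coordinates, whose origin is the TCP and whose axes are the flange's). Camera axes: x right, y up, looking along -z (the intrinsics and any distortion apply to the point x, -y, -z); pixel columns grow to the right and rows downward; lengths in m; the calibration is good to about 2 mm. A picture is of the moment at which its call begins: read the wrist's pose just before it. There is no depth.
- finish_job(): hands the job in; it is judged then, once.
Trained networks look in the newest picture that a camera, given by its name, has taken for a name from the list of things; names that differ only in an ending like _2 or _b are one class to them, and where a whole thing is asked for, a point or a joint stands for the part that bears it (a point fixed in the world has none). Each returns a list of dicts, best first, with "score" (0 to 1); they miss things now and then, are a little off and sometimes report something else, mostly with a low value. They report only what shows in the picture. A call takes as long as a camera call. They do not tell look-alikes from the thing itself.
- silhouettes(camera, label): "mask" (384x512 bool, what is visible of it) and "point" ([column, row] in pixels, amid what is visible of it).
- landmark_of(camera, label): "point" ([column, row] in pixels: a listed point, or the origin of a listed thing).
The state is a dict: "time_s": time; "joints": joint angles; "joint_velocities": joint speeds; "effort": joint torques, N m; "tcp_pos": TCP position; "ee_rot": TCP orientation; "wrist_force": force on the tool from outside, world axes, zero at the start; "moment": the same for the moment, N m; "gripper_width": opening from 0.0 (shut) to 1.0 (fully open); "gripper_force": force on a finger pad.
Only numpy, scipy, OpenCV 4.12 (cv2) and the standard library are available. Lean on these libraries where they do the work, as an engineer would, in place of code of your own. Each camera call takes 0.05 s, during which the arm holds its last target. There are 200 camera calls.

## Working session

There is one attempt and no reset: what is moved stays moved. The work goes in short steps, Python scripts to look and compute and a tool call to move; the robot and the scene stay as the last step left them, time stands still between calls to the robot, and variables do not carry over. Pictures are saved under pics/ and viewed, at most 14 in all, crops included, and the job is handed in when it is done.

Besides the shell and the picture viewer there is one more tool, called after "Request:" in YAML: its name, and indented under it one key for each argument. step_arm: Moves the arm, as the interface text tells. Its arguments: {"type":"object","properties":{"linear":{"type":"array"},"delta_rot":{"type":"array"},"grip":{"type":"array"}},"required":["linear","delta_rot","grip"]}

```bash
mkdir -p pics; ls
cat > h.py <<'E'
import numpy as np, cv2
from station import *
np.set_printoptions(precision=4,suppress=True)
def cam(name):
    s=sense(); c=capture(name)
    if 'mount' in c:
        T=np.eye(4); T[:3,:3]=np.array(s['ee_rot']); T[:3,3]=s['tcp_pos']
        c['c2w']=T@np.array(c['mount'])
    else: c['c2w']=np.linalg.inv(np.array(c['world_to_cam']))
    return c
def px2w(c,p,z):
    d=np.array([(p[0]-c['cx'])/c['fx'],-(p[1]-c['cy'])/c['fy'],-1.0])
    d=c['c2w'][:3,:3]@d; o=c['c2w'][:3,3]
    return o+d*(z-o[2])/d[2]
def w2px(c,P):
    q=np.linalg.inv(c['c2w'])@np.append(P,1)
    return np.array([c['cx']+c['fx']*q[0]/-q[2], c['cy']-c['fy']*q[1]/-q[2]])
def save(c,n): cv2.imwrite('pics/'+n+'.png',c['img'][:,:,::-1])
E
python3 - <<'E'
from h import *
for n in ['top','side','wrist']:
    c=cam(n); save(c,n+'0')
    print(n,[k for k in c],c['fx'],c['cx'],c['cy']);print(c['c2w'])
    if n=='top': print(c.get('mount'))
    if n!='wrist':
      for l,z in [('sorter',0),('hub_face',.064),('disc',0),('cap',0),('lid_hinge',.105),('lid_tab',.25),('cup1',0),('bay1',.013),('bay2',.013),('bay3',.013),('bay4',.013),('tray_tab',.046),('stamp',0),('brush',0),('screwdriver',0),('marker',0),('coin_roll',0)]:
        for r in landmark_of(n,l): print(l,round(r['score'],2),np.round(r['point'],1),px2w(c,r['point'],z)[:2])
E
```

```text
pics
top ['img', 'fx', 'fy', 'cx', 'cy', 'world_to_cam', 'c2w'] 456.32340438061783 253.305716219774 187.5496386349767
[[ 0.011   0.9986 -0.0527  0.45  ]
 [-0.9999  0.011  -0.0009 -0.0787]
 [-0.0003  0.0527  0.9986  1.0979]
 [ 0.      0.      0.      1.    ]]
None
sorter 0.93 [129.  175.5] [0.5337 0.2225]
sorter 0.46 [214.7 168.9] [0.552 0.016]
hub_face 0.72 [120.7 174.8] [0.5302 0.2239]
disc 0.89 [344.1 289.9] [ 0.2663 -0.2965]
disc 0.8 [394.8 244.7] [ 0.3747 -0.4178]
disc 0.79 [310.3 204.5] [ 0.4686 -0.2152]
cap 0.54 [275.8 133.1] [ 0.6407 -0.1308]
cap 0.49 [320.4 121.2] [ 0.671  -0.2388]
lid_hinge 0.74 [111.4 125.9] [0.6344 0.2351]
lid_tab 0.62 [64.8 85.1] [0.684  0.2792]
cup1 0.76 [364.6 145.6] [ 0.6126 -0.346 ]
cup1 0.72 [383.9 180.7] [ 0.5279 -0.3923]
bay1 0.86 [213.5 166.9] [0.5555 0.0178]
bay1 0.74 [210.1 119.6] [0.6693 0.0278]
bay1 0.72 [216.7 189.8] [0.5009 0.0094]
bay1 0.72 [210.8 144.7] [0.6088 0.0251]
bay2 0.86 [213.5 166.9] [0.5555 0.0178]
bay2 0.74 [210.1 119.6] [0.6693 0.0278]
bay2 0.72 [216.7 189.8] [0.5009 0.0094]
bay2 0.72 [210.8 144.7] [0.6088 0.0251]
bay3 0.86 [21
[... 2267 characters left out ...]
507  0.0199]
bay4 0.7 [193.1 252.1] [0.6544 0.0343]
bay4 0.6 [214.  250.9] [0.6079 0.0269]
bay4 0.51 [240.4 140.8] [ 0.5898 -0.4033]
tray_tab 0.62 [229.3 224.4] [ 0.5785 -0.0267]
stamp 0.46 [312.2 174.1] [ 0.3732 -0.2797]
brush 0.65 [318.7 209.8] [ 0.3618 -0.1385]
screwdriver 0.66 [168.9 189.1] [ 0.762  -0.1816]
marker 0.51 [239.2 138.4] [ 0.5967 -0.4339]
coin_roll 0.69 [196.2 152.8] [ 0.7179 -0.3476]
coin_roll 0.22 [237.3 337.9] [0.5349 0.2212]
wrist ['img', 'fx', 'fy', 'cx', 'cy', 'mount', 'c2w'] 313.1596414459343 254.82583068058526 194.98480278991556
[[-0.3708 -0.8966 -0.2419  0.1657]
 [ 0.9287 -0.3583 -0.0956 -0.6064]
 [-0.001  -0.2601  0.9656  0.3842]
 [ 0.      0.      0.      1.    ]]
```

Run:
```python
import cv2
for n in ['top','side']:
    i=cv2.imread(f'pics/{n}0.png'); cv2.imwrite(f'pics/{n}0b.png',cv2.resize(i,(800,600),interpolation=cv2.INTER_CUBIC))
```

```text
(no output)
```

View pics/top0b.png

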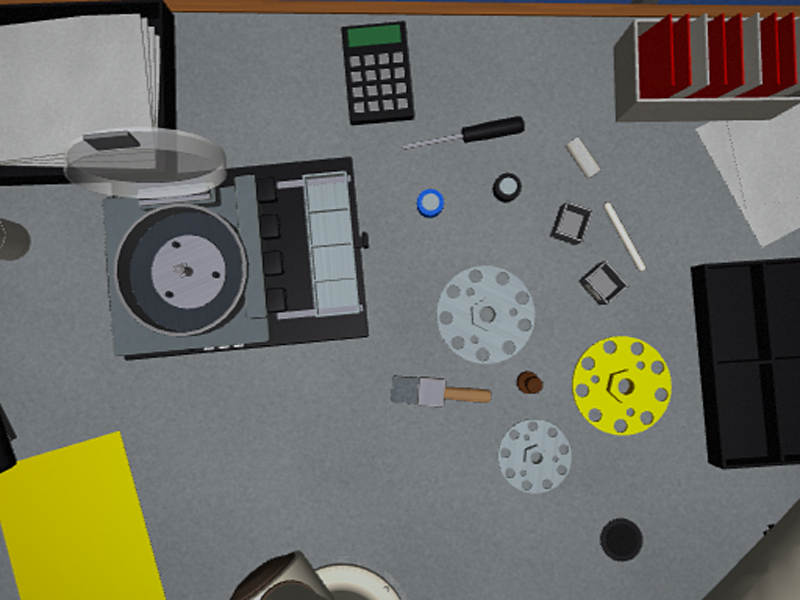

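View pics/side0b.png

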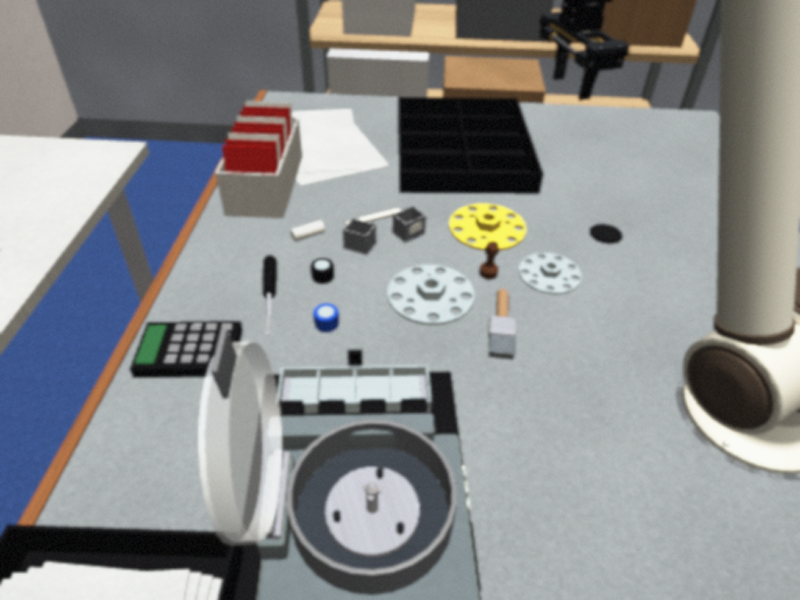

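The counter shows two cups, at (571,223) and (603,283) in the top view. The grey large disc is at (486,314), the black cap at (508,187) and the open sorter at left. Next is a close look with the wrist camera.

```bash
cat >> h.py <<'E'
from scipy.spatial.transform import Rotation as Ro
def Rd(a):
    a=np.radians(a); c,s=np.cos(a),np.sin(a)
    return np.array([[c,s,0],[s,-c,0],[0,0,-1.0]])
def yaw():
    R=np.array(sense()['ee_rot']); return np.degrees(np.arctan2(R[1,0],R[0,0]))
def plan(*wps, vmax=55, s0=None):
    """wps: (x,y,z,yaw); prints rows in tool axes (starting at measured pose)"""
    s=sense(); p=np.array(s['tcp_pos']) if s0 is None else np.array(s0[0]); R=np.array(s['ee_rot']) if s0 is None else s0[1]
    for w in wps:
        v=vmax
        if len(w)>4: v=w[4]
        q=np.array(w[:3]); Q=Rd(w[3]); rv=Ro.from_matrix(R.T@Q).as_rotvec()
        n=max(1,int(np.ceil(np.linalg.norm(q-p)*1000/v)),int(np.ceil(np.linalg.norm(rv)/0.17)))
        # do straight shift in rotating frame
        ls=[]; Rk=R.copy()
        for k in range(n):
            ls.append(list(map(float,np.round(Rk.T@((q-p)/n)*1000,1)))); Rk=Rk@Ro.from_rotvec(rv/n).as_matrix()
        print(n,'rows lin',ls if np.linalg.norm(rv)>.01 else ls[:1],'rot',[float(x) for x in np.round(rv/n,4)])
        p,R=q,Q
E
python3 - <<'E'
from h import *
s=sense();print(s['ee_rot'],s['tcp_pos'],yaw());c=capture('wrist');print(np.array(c['mount']))
print(s['gripper_width'],s['wrist_force'])
R=Rd(yaw())
plan((0.47-.02,-0.215,0.2,0))
E
```

```text
[[-0.9291 -0.3698 -0.    ]
 [-0.3698  0.9291  0.    ]
 [ 0.      0.     -1.    ]] [ 0.2312 -0.5807  0.2225] -158.29493064459072
[[ 0.0011  0.9656  0.2601  0.0703]
 [ 1.     -0.0013  0.0007  0.0003]
 [ 0.001   0.2601 -0.9656 -0.1617]
 [ 0.      0.      0.      1.    ]]
0.9983761708542868 [-0.1602  0.3378 -0.1709]
17 rows lin [[-19.9, 15.2, 1.3], [-22.1, 11.8, 1.3], [-23.7, 8.1, 1.3], [-24.7, 4.1, 1.3], [-25.1, 0.1, 1.3], [-24.7, -4.0, 1.3], [-23.8, -7.9, 1.3], [-22.2, -11.7, 1.3], [-20.0, -15.1, 1.3], [-17.3, -18.2, 1.3], [-14.1, -20.7, 1.3], [-10.6, -22.7, 1.3], [-6.8, -24.1, 1.3], [-2.8, -24.9, 1.3], [1.3, -25.0, 1.3], [5.3, -24.5, 1.3], [9.2, -23.3, 1.3]] rot [0.0, -0.0, -0.1625]
```

Run:
```python
from h import *
plan((0.5,-0.26,0.25,180))
```

```text
8 rows lin [[-46.0, 24.8, -3.4], [-44.8, 27.0, -3.4], [-43.5, 29.1, -3.4], [-42.1, 31.1, -3.4], [-40.6, 33.0, -3.4], [-38.9, 34.9, -3.4], [-37.2, 36.7, -3.4], [-35.5, 38.4, -3.4]] rot [-0.0, -0.0, 0.0473]
```

Request:
step_arm:
  linear:
    - [-46,24.8,-3.4]
    - [-44.8,27,-3.4]
    - [-43.5,29.1,-3.4]
    - [-42.1,31.1,-3.4]
    - [-40.6,33,-3.4]
    - [-38.9,34.9,-3.4]
    - [-37.2,36.7,-3.4]
    - [-35.5,38.4,-3.4]
    - [0,0,0]
    - [0,0,0]
  delta_rot:
    - [0,0,0.0473]
    - [0,0,0.0473]
    - [0,0,0.0473]
    - [0,0,0.0473]
    - [0,0,0.0473]
    - [0,0,0.0473]
    - [0,0,0.0473]
    - [0,0,0.0473]
    - [0,0,0]
    - [0,0,0]
  grip: [87,87,87,87,87,87,87,87,87,87]

```text
time_s: 3.15
tcp_pos: [0.4998, -0.2599, 0.2496]
ee_rot: [[-1.0, -0.001, -0.0], [-0.001, 1.0, 0.0], [0.0, 0.0, -1.0]]
wrist_force: [-0.2, 1.0, 0.7]
gripper_width: 1.0
gripper_force: 0.0
```

Run:
```python
from h import *
s=sense();print(s['tcp_pos'],yaw(),s['joints'])
c=cam('wrist'); np.savez('w1.npz',**c)
for l,z in [('disc',0),('cap',0),('cup1',0)]:
    for r in landmark_of('wrist',l): print(l,round(r['score'],2),np.round(r['point'],1),px2w(c,r['point'],z)[:2])
    for r in silhouettes('wrist',l):
        m=r['mask']; print('  sil',round(r['score'],2),m.sum(),r['point'])
cv2.imwrite('pics/w1.png',cv2.resize(c['img'][:,:,::-1],(800,600),interpolation=cv2.INTER_CUBIC))
```

```text
[ 0.4998 -0.2599  0.2496] -179.93265063490486 [-10.9928  14.99    -5.8675   0.0042 -69.1675 -78.9413]
disc 0.82 [288.9 150.5] [ 0.4797 -0.2151]
disc 0.72 [124.2  62.6] [ 0.373  -0.4196]
  sil 0.82 8288 [288.0, 144.3]
  sil 0.74 435 [227.3, 4.1]
  sil 0.62 10544 [124.5, 58.9]
cap 0.91 [269.5 283.6] [ 0.6752 -0.2377]
cap 0.21 [348.4  51.5] [ 0.36   -0.1468]
  sil 0.96 604 [266.3, 292.2]
  sil 0.48 9080 [471.1, 170.4]
  sil 0.47 1780 [152.9, 191.7]
cup1 0.75 [158.9 189.8] [ 0.5332 -0.3896]
cup1 0.66 [195.1 244.8] [ 0.6137 -0.3443]
  sil 0.86 707 [194.8, 237.5]
  sil 0.56 1853 [153.2, 193.9]
```

View pics/w1.png

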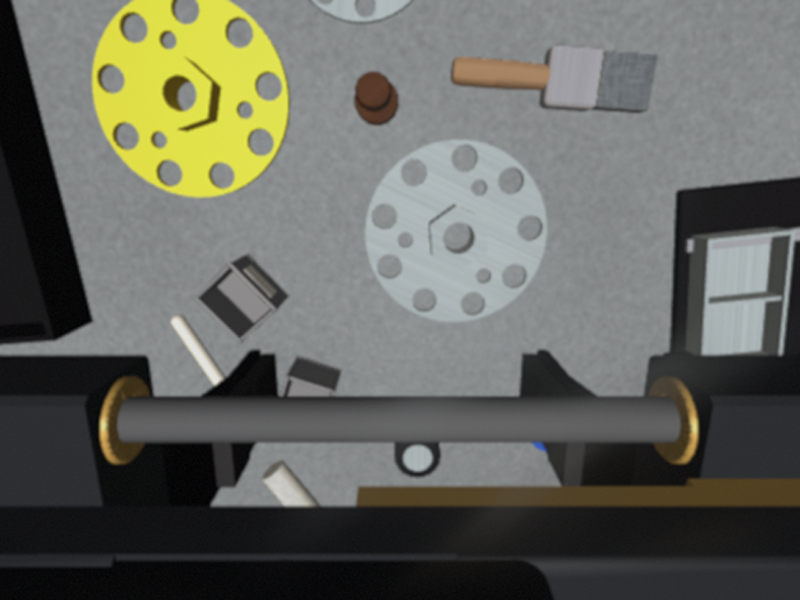

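The wrist view shows the grey disc centred at (456,230), with stud holes at (479,187), (405,239) and (484,275), all in 800 px scale. The cap stands with its light spot up at (417,457).

```bash
cat >> h.py <<'E'
def refine(c,p,r=9):
    """subpixel blob centre of dark-ish hole around p (512 px coords)"""
    g=cv2.cvtColor(c['img'],cv2.COLOR_RGB2GRAY).astype(np.float32)
    x,y=int(round(p[0])),int(round(p[1])); w=g[y-r:y+r+1,x-r:x+r+1]
    bg=np.percentile(w,75); d=np.clip(bg-w-12,0,None); yy,xx=np.mgrid[-r:r+1,-r:r+1]; d=d*((xx**2+yy**2)<r*r)
    return np.array([x+(d*xx).sum()/d.sum(), y+(d*yy).sum()/d.sum()])
E
python3 - <<'E'
from h import *
c=dict(np.load('w1.npz')); s=512/800
hs=[px2w(c,refine(c,np.array(p)*s,7),.004)[:2] for p in [(479,187),(405,239),(484,275)]]
cen=np.mean(hs,0); print('stud',hs,cen)
for h in hs: d=h-cen; print(np.linalg.norm(d),np.degrees(np.arctan2(d[1],d[0])), np.degrees(np.arctan2(d[1],d[0]))%120)
r=silhouettes('wrist','disc')
for q in r:
    if abs(q['point'][0]-288)<20:
        cs,_=cv2.findContours(q['mask'].astype(np.uint8),0,1); k=max(cs,key=cv2.contourArea)
        e=cv2.fitEllipse(k); print(e,px2w(c,e[0],.004))
c2=cam('wrist')
E
```

```text
stud [array([ 0.4401, -0.1942]), array([ 0.4832, -0.2544]), array([ 0.5135, -0.1872])] [ 0.4789 -0.2119]
0.04265535987742219 155.47725053044817 35.477250530448174
0.04268181071026199 -84.26975076527619 35.730249234723814
0.04250531978960161 35.63466718040668 35.63466718040668
((290.9317932128906, 146.6565399169922), (113.55257415771484, 116.3603515625), 42.875091552734375) [ 0.4742 -0.2131  0.004 ]
```

Run:
```python
from h import *
plan((0.56,0.224,0.22,180))
```

```text
9 rows lin [[-6.7, 53.8, 3.3]] rot [-0.0, 0.0, -0.0]
```

Request:
step_arm:
  linear:
    - [-6.7,53.8,3.3]
    - [-6.7,53.8,3.3]
    - [-6.7,53.8,3.3]
    - [-6.7,53.8,3.3]
    - [-6.7,53.8,3.3]
    - [-6.7,53.8,3.3]
    - [-6.7,53.8,3.3]
    - [-6.7,53.8,3.3]
    - [-6.7,53.8,3.3]
    - [0,0,0]
  delta_rot:
    - [0,0,0]
    - [0,0,0]
    - [0,0,0]
    - [0,0,0]
    - [0,0,0]
    - [0,0,0]
    - [0,0,0]
    - [0,0,0]
    - [0,0,0]
    - [0,0,0]
  grip: [87,87,87,87,87,87,87,87,87,87]

```text
time_s: 4.85
tcp_pos: [0.5601, 0.2274, 0.219]
ee_rot: [[-1.0, -0.004, -0.001], [-0.004, 1.0, -0.0], [0.001, -0.0, -1.0]]
wrist_force: [-0.2, -0.5, -1.2]
gripper_width: 1.0
gripper_force: 0.0
```

Run:
```python
from h import *
s=sense();print(s['tcp_pos'],yaw(),s['joints'])
c=cam('wrist'); np.savez('w2.npz',**c)
for l,z in [('hub_face',.064),('sorter',0),('lid_hinge',.105),('bay1',.013),('tray_tab',.046)]:
    for r in landmark_of('wrist',l): print(l,round(r['score'],2),np.round(r['point'],1),px2w(c,r['point'],z)[:2])
cv2.imwrite('pics/w2.png',cv2.resize(c['img'][:,:,::-1],(800,600),interpolation=cv2.INTER_CUBIC))
```

```text
[0.5601 0.2274 0.219 ] -179.75592599339822 [  37.4186   20.2075   -2.8605   -0.0124  -66.9767 -127.1697]
hub_face 0.69 [255.7 152.9] [0.5308 0.2283]
sorter 0.91 [253.8 147.9] [0.5331 0.2261]
bay1 0.92 [ 88.  209.1] [0.6078 0.0223]
bay1 0.81 [ 78.6 165.1] [0.5531 0.0184]
bay1 0.79 [ 96.7 250.5] [0.6632 0.026 ]
bay1 0.65 [ 69.  120.4] [0.5015 0.0147]
tray_tab 0.75 [ 26.5 200.2] [ 0.5872 -0.0264]
```

View pics/w2.png

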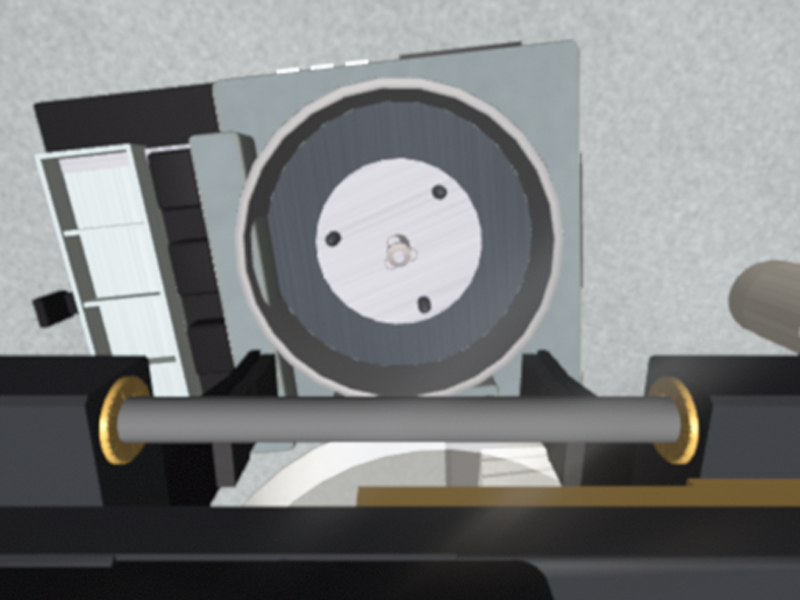

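The hub is seen with dark studs at (439,192), (333,238), (424,304) and the spindle at (398,250). The tray is at left with four bays.

Run:
```python
from h import *
c=dict(np.load('w2.npz')); s=512/800
for z in (.07,.075,.08):
    hs=[px2w(c,refine(c,np.array(p)*s,8),z)[:2] for p in [(439,192),(333,238),(424,304)]]
    cen=np.mean(hs,0); print(z,'stud',cen,[ (round(1000*np.linalg.norm(h-cen),1),round(np.degrees(np.arctan2(*(h-cen)[::-1])),2)) for h in hs])
g=cv2.cvtColor(c['img'],cv2.COLOR_RGB2HSV)
# hub disc ellipse: bright region
v=cv2.cvtColor(c['img'],cv2.COLOR_RGB2GRAY); m=((v>150)).astype(np.uint8)
x0,y0=255,155; M=np.zeros_like(m); cv2.circle(M,(x0,y0),62,1,-1); m&=M
cs,_=cv2.findContours(m,0,1); k=cv2.convexHull(max(cs,key=cv2.contourArea))[:,0]
P=np.array([px2w(c,p,.064)[:2] for p in k]); 
A=np.c_[2*P,np.ones(len(P))]; q=np.linalg.lstsq(A,(P**2).sum(1),rcond=None)[0]; print('hub circ',q[:2],np.sqrt(q[2]+q[:2]@q[:2]))
# spindle tip
print('spindle px of hub top', [w2px(c,np.array([q[0],q[1],z]))/s for z in (.064,.113)])
```

```text
0.07 stud [0.5343 0.2274] [(np.float64(41.9), np.float64(143.68)), (np.float64(41.9), np.float64(-96.24)), (np.float64(41.8), np.float64(23.73))]
0.075 stud [0.5336 0.2275] [(np.float64(41.2), np.float64(143.68)), (np.float64(41.2), np.float64(-96.24)), (np.float64(41.1), np.float64(23.73))]
0.08 stud [0.5329 0.2275] [(np.float64(40.5), np.float64(143.68)), (np.float64(40.5), np.float64(-96.24)), (np.float64(40.5), np.float64(23.73))]
hub circ [0.5342 0.2274] 0.053675550911042376
spindle px of hub top [array([398.1628, 244.1464]), array([398.0455, 256.6069])]
```

Run:
```python
from h import *
plan((0.478,-0.2125,0.12,-174.4),(0.478,-0.2125,0.014,-174.4,40))
```

```text
9 rows lin [[9.1, -48.4, 11.1], [9.6, -48.3, 11.2], [10.1, -48.2, 11.2], [10.7, -48.1, 11.2], [11.2, -48.0, 11.2], [11.7, -47.8, 11.2], [12.2, -47.7, 11.2], [12.8, -47.6, 11.2], [13.3, -47.4, 11.2]] rot [0.0, 0.0, -0.011]
3 rows lin [[0.0, 0.0, 35.3]] rot [0.0, 0.0, 0.0]
```

Request:
step_arm:
  linear:
    - [9.1,-48.4,11.1]
    - [9.6,-48.3,11.2]
    - [10.1,-48.2,11.2]
    - [10.7,-48.1,11.2]
    - [11.2,-48.0,11.2]
    - [11.7,-47.8,11.2]
    - [12.2,-47.7,11.2]
    - [12.8,-47.6,11.2]
    - [13.3,-47.4,11.2]
    - [0,0,0]
  delta_rot:
    - [0,0,-0.011]
    - [0,0,-0.011]
    - [0,0,-0.011]
    - [0,0,-0.011]
    - [0,0,-0.011]
    - [0,0,-0.011]
    - [0,0,-0.011]
    - [0,0,-0.011]
    - [0,0,-0.011]
    - [0,0,0]
  grip: [87,87,87,87,87,87,87,87,87,87]

```text
time_s: 6.4
tcp_pos: [0.4765, -0.2147, 0.1187]
ee_rot: [[-0.996, -0.093, -0.002], [-0.093, 0.996, 0.0], [0.002, 0.0, -1.0]]
wrist_force: [0.2, 1.2, 0.3]
gripper_width: 1.001
gripper_force: 0.0
```

Run:
```python
from h import *
plan((0.478,-0.2125,0.014,-174.4,30))
c=cam('wrist')
for r in landmark_of('wrist','disc'): print(round(r['score'],2),np.round(r['point'],1),px2w(c,r['point'],0)[:2])
cv2.imwrite('pics/w3.png',cv2.resize(c['img'][:,:,::-1],(800,600),interpolation=cv2.INTER_CUBIC))
```

```text
4 rows lin [[-0.5, 0.5, 26.2]] rot [0.0001, -0.0004, -0.0012]
0.71 [255.4 193.8] [ 0.4802 -0.2135]
0.59 [20.3 45. ] [ 0.3725 -0.4179]
```

View pics/w3.png

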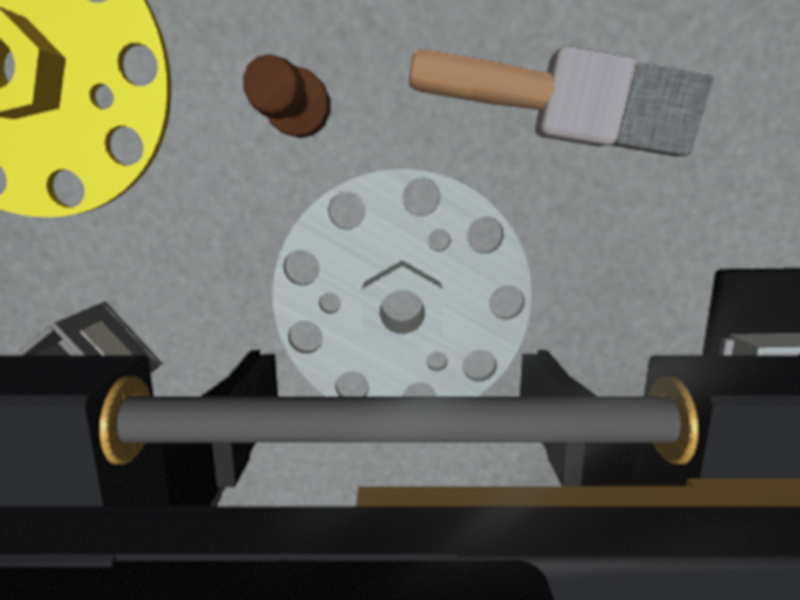

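The boss is lined up with its flats facing the fingers. Holes are at (439,240), (330,302), (437,361), so I refine and descend.

Run:
```python
from h import *
i=cv2.resize(cv2.imread('pics/w3.png'),(512,384),interpolation=cv2.INTER_AREA)
c=cam('wrist'); s=512/800
for z in (.004,.006):
    hs=[px2w(c,refine(c,np.array(p)*s,9),z)[:2] for p in [(439,240),(330,302),(437,361)]]
    cen=np.mean(hs,0); print(z,cen,[ (round(1000*np.linalg.norm(h-cen),1),round(np.degrees(np.arctan2(*(h-cen)[::-1])),2)) for h in hs])
plan((cen[0],cen[1],0.014,-174.4,30))
```

```text
0.004 [ 0.4798 -0.2119] [(np.float64(42.5), np.float64(155.24)), (np.float64(42.9), np.float64(-84.47)), (np.float64(42.5), np.float64(35.75))]
0.006 [ 0.4793 -0.2119] [(np.float64(42.2), np.float64(155.24)), (np.float64(42.5), np.float64(-84.47)), (np.float64(42.2), np.float64(35.75))]
4 rows lin [[-0.2, -0.1, 26.5]] rot [-0.0001, 0.0002, 0.0002]
```

Request:
step_arm:
  linear:
    - [-0.3,0.1,26.5]
    - [-0.3,0.1,26.5]
    - [-0.3,0.1,26.5]
    - [0,0.1,26.5]
    - [0,0,0]
    - [0,0,0]
    - [0,0,0]
    - [0,0,0]
    - [0,0,0]
    - [0,0,0]
  delta_rot:
    - [0,0,0]
    - [0,0,0]
    - [0,0,0]
    - [0,0,0]
    - [0,0,0]
    - [0,0,0]
    - [0,0,0]
    - [0,0,0]
    - [0,0,0]
    - [0,0,0]
  grip: [87,87,87,87,87,38,38,38,38,38]

```text
time_s: 7.8
tcp_pos: [0.4795, -0.2112, 0.0136]
ee_rot: [[-0.995, -0.099, 0.0], [-0.099, 0.995, -0.0], [-0.0, -0.0, -1.0]]
wrist_force: [0.3, -2.2, 0.6]
gripper_width: 0.519
gripper_force: 0.9
```

Request:
step_arm:
  linear:
    - [0,0,0]
    - [0,0,0]
    - [0,0,-10]
    - [0,0,-30]
    - [0,0,-50]
    - [0,0,-50]
    - [0,0,-50]
    - [0,0,0]
    - [0,0,0]
  delta_rot:
    - [0,0,0]
    - [0,0,0]
    - [0,0,0]
    - [0,0,0]
    - [0,0,0]
    - [0,0,0]
    - [0,0,0]
    - [0,0,0]
    - [0,0,0]
  grip: [38,38,38,38,38,38,38,38,38]

```text
time_s: 8.93
tcp_pos: [0.4781, -0.2104, 0.2023]
ee_rot: [[-0.995, -0.099, -0.002], [-0.099, 0.995, 0.002], [0.002, 0.002, -1.0]]
wrist_force: [-0.2, 0.6, -3.1]
gripper_width: 0.501
gripper_force: 30.0
```

Run:
```python
from h import *
s=sense();print(s['tcp_pos'],yaw(),s['gripper_width']*87,s['gripper_force'],s['wrist_force'])
c=cam('wrist'); np.savez('w4.npz',**c)
cv2.imwrite('pics/w4.png',cv2.resize(c['img'][:,:,::-1],(800,600),interpolation=cv2.INTER_CUBIC))
```

```text
[ 0.4781 -0.2104  0.2023] -174.34231915164747 43.543728303480584 29.99939203262329 [-0.2021  0.5946 -3.0578]
```

View pics/w4.png

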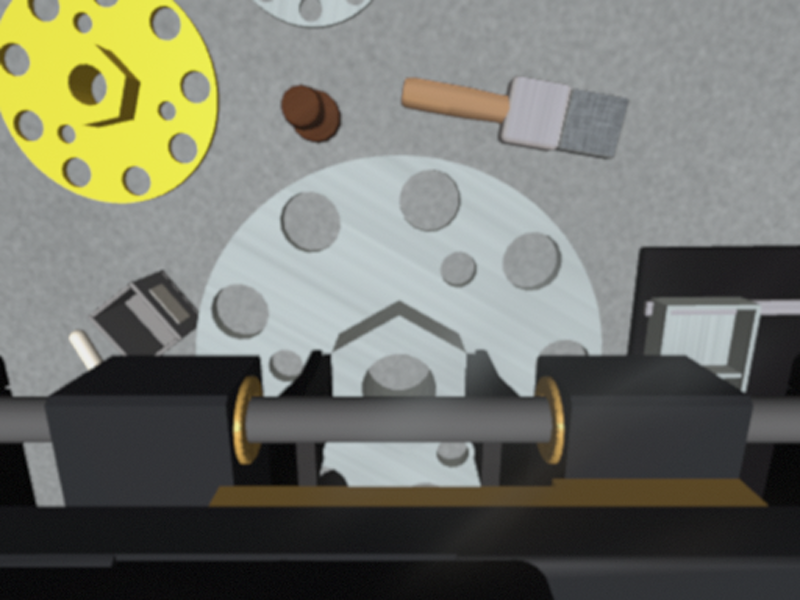

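The disc is held flat in the grip. Stud holes are at (458,268), (286,363), (453,453); from these I take its pose in the tool frame.

Run:
```python
from h import *
c=dict(np.load('w4.npz')); s=512/800; st=sense()
R=np.array(st['ee_rot']);t=np.array(st['tcp_pos'])
P=[np.array(p)*s for p in [(458,268),(453,453)]]
hs=[px2w(c,p,t[2]-.0136+.003)[:2] for p in P]
print(hs,np.linalg.norm(hs[0]-hs[1]),'expect .0727')
d=hs[0]-hs[1]; a=np.degrees(np.arctan2(d[1],d[0])) ; print('line angle',a,'-> third hole dir',a+90)
m=(hs[0]+hs[1])/2; u=np.array([np.cos(np.radians(a+90)),np.sin(np.radians(a+90))])
for sg in (1,-1): print(m+sg*u*.021, (R.T@np.append(m+sg*u*.021-t[:2],0))*1000)
plan((.5342,.2274,.22,-186.3),(.5342,.2274,.115,-186.3,30))
```

```text
[array([ 0.4387, -0.1924]), array([ 0.5131, -0.1846])] 0.07482483654616132 expect .0727
line angle -173.99488505656217 -> third hole dir -83.99488505656217
[ 0.4781 -0.2094] [-0.3422  1.0757  0.0008]
[ 0.4737 -0.1676] [-0.0924 43.0749  0.0806]
9 rows lin [[-11.0, 47.8, -2.0], [-9.9, 48.0, -2.0], [-8.8, 48.3, -2.0], [-7.7, 48.5, -2.0], [-6.6, 48.6, -2.0], [-5.4, 48.8, -2.0], [-4.3, 48.9, -2.0], [-3.2, 49.0, -2.0], [-2.0, 49.0, -2.0]] rot [0.0002, -0.0004, 0.0232]
4 rows lin [[0.0, 0.0, 26.2]] rot [0.0, 0.0, 0.0]
```

Request:
step_arm:
  linear:
    - [-11.0,47.8,-2.0]
    - [-9.9,48.0,-2.0]
    - [-8.8,48.3,-2.0]
    - [-7.7,48.5,-2.0]
    - [-6.6,48.6,-2.0]
    - [-5.4,48.8,-2.0]
    - [-4.3,48.9,-2.0]
    - [-3.2,49.0,-2.0]
    - [-2.0,49.0,-2.0]
    - [0,0,0]
  delta_rot:
    - [0,0,0.0232]
    - [0,0,0.0232]
    - [0,0,0.0232]
    - [0,0,0.0232]
    - [0,0,0.0232]
    - [0,0,0.0232]
    - [0,0,0.0232]
    - [0,0,0.0232]
    - [0,0,0.0232]
    - [0,0,0]
  grip: [38,38,38,38,38,38,38,38,38,38]

```text
time_s: 10.22
tcp_pos: [0.5349, 0.2297, 0.2185]
ee_rot: [[-0.994, 0.106, -0.004], [0.106, 0.994, -0.002], [0.003, -0.003, -1.0]]
wrist_force: [-0.3, -1.4, -3.6]
gripper_width: 0.502
gripper_force: 30.0
```

Request:
step_arm:
  linear:
    - [0,0,25]
    - [0,0,25]
    - [0,0,25]
    - [0,0,15]
    - [0,0,0]
    - [0,0,0]
    - [0,0,0]
  delta_rot:
    - [0,0,0]
    - [0,0,0]
    - [0,0,0]
    - [0,0,0]
    - [0,0,0]
    - [0,0,0]
    - [0,0,0]
  grip: [38,38,38,38,38,38,38]

```text
time_s: 11.1
tcp_pos: [0.5361, 0.2274, 0.1325]
ee_rot: [[-0.994, 0.109, 0.002], [0.109, 0.994, 0.001], [-0.002, 0.001, -1.0]]
wrist_force: [0.3, 0.2, -1.9]
gripper_width: 0.503
gripper_force: 30.0
```

Run:
```python
from h import *
s=sense();print(s['tcp_pos'],yaw(),s['gripper_width']*87,s['gripper_force'],s['wrist_force'])
c=cam('wrist'); np.savez('w5.npz',**c)
cv2.imwrite('pics/w5.png',cv2.resize(c['img'][:,:,::-1],(800,600),interpolation=cv2.INTER_CUBIC))
plan((.5342,.2274,.1,-186.3,30))
```

```text
[0.5361 0.2274 0.1325] 173.73957948777738 43.79562894986142 29.999470710754395 [ 0.2625  0.1732 -1.9405]
2 rows lin [[0.9, -0.1, 16.2]] rot [0.0007, 0.0007, 0.0003]
```

View pics/w5.png

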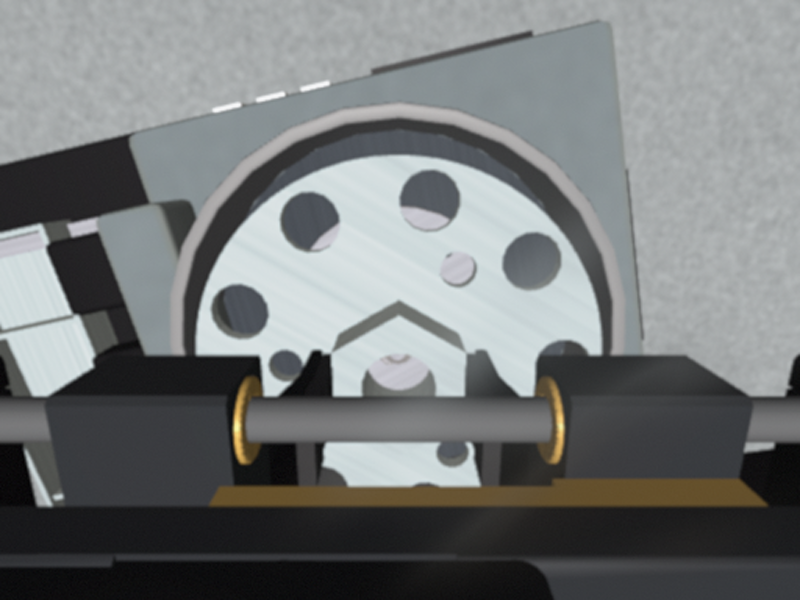

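The stud shows inside its hole near (452,258). I check this against the prediction.

Run:
```python
from h import *
c=dict(np.load('w5.npz')); s=512/800
h=np.array([.5342,.2274])
for a in (143.7,23.7,-96.3):
  d=.042*np.array([np.cos(np.radians(a)),np.sin(np.radians(a))])
  for z in (.064,.083): print(a,z,w2px(c,np.append(h+d,z))/s)
print(w2px(c,np.append(h,.113))/s)
for p in [(458,268),(286,363),(453,453)]: print(px2w(c,np.array(p)*s,.1325-.0136+.003)[:2]-h)
```

```text
143.7 0.064 [441.4597 243.4466]
143.7 0.083 [445.219  249.6454]
23.7 0.064 [437.8942 385.7613]
23.7 0.083 [441.0608 402.7332]
-96.3 0.064 [311.1614 317.2246]
-96.3 0.083 [303.9812 329.2613]
[396.5127 353.0952]
[-0.0332  0.0258]
[-0.0039 -0.0414]
[0.0411 0.0181]
```

Request:
step_arm:
  linear:
    - [0.5,0,10]
    - [0,0,10]
    - [0,0,10]
    - [0,0,5]
    - [0,0,0]
    - [0,0,0]
  delta_rot:
    - [0,0,0]
    - [0,0,0]
    - [0,0,0]
    - [0,0,0]
    - [0,0,0]
    - [0,0,0]
  grip: [38,38,38,38,38,38]

```text
time_s: 11.9
tcp_pos: [0.5353, 0.2272, 0.0966]
ee_rot: [[-0.994, 0.109, 0.001], [0.109, 0.994, 0.0], [-0.001, 0.0, -1.0]]
wrist_force: [0.3, 0.1, -2.4]
gripper_width: 0.504
gripper_force: 30.0
```

Request:
step_arm:
  linear:
    - [0,0,3]
    - [0,0,3]
    - [0,0,3]
    - [0,0,0]
    - [0,0,0]
  delta_rot:
    - [0,0,0]
    - [0,0,0]
    - [0,0,0]
    - [0,0,0]
    - [0,0,0]
  grip: [38,38,38,38,38]

```text
time_s: 12.52
tcp_pos: [0.5351, 0.2271, 0.0874]
ee_rot: [[-0.994, 0.109, 0.0], [0.109, 0.994, -0.0], [-0.0, 0.0, -1.0]]
wrist_force: [0.4, 0.9, -2.6]
gripper_width: 0.503
gripper_force: 30.0
```

Run:
```python
from h import *
s=sense();print(s['tcp_pos'],s['wrist_force'],s['moment'])
c=cam('wrist')
a=cv2.resize(c['img'][140:300,160:340,::-1],(720,640)[:2],interpolation=cv2.INTER_CUBIC)[:600]
cv2.imwrite('pics/w6.png',a)
```

```text
[0.5351 0.2271 0.0874] [ 0.3889  0.8708 -2.6294] [ 0.0023 -0.0791  0.024 ]
```

View pics/w6.png

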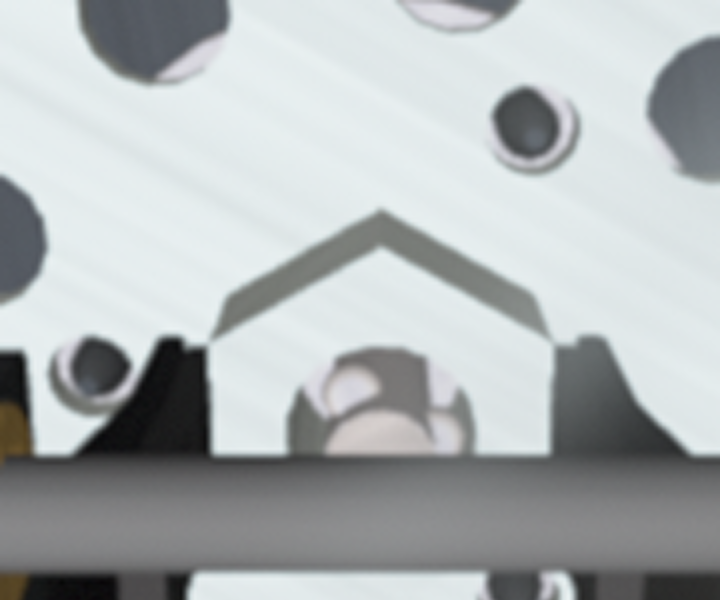

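Studs sit inside all three holes at (525,125), (95,370), (520,590) with no force. I lower a little more and release.

Request:
step_arm:
  linear:
    - [0,0,3]
    - [0,0,0]
    - [0,0,0]
    - [0,0,0]
    - [0,0,0]
    - [0,0,0]
    - [0,0,-15]
    - [0,0,-40]
    - [0,0,-50]
    - [0,0,0]
  delta_rot:
    - [0,0,0]
    - [0,0,0]
    - [0,0,0]
    - [0,0,0]
    - [0,0,0]
    - [0,0,0]
    - [0,0,0]
    - [0,0,0]
    - [0,0,0]
    - [0,0,0]
  grip: [38,38,56,56,56,56,56,56,56,56]

```text
time_s: 13.82
tcp_pos: [0.5377, 0.2286, 0.1955]
ee_rot: [[-0.994, 0.108, 0.01], [0.108, 0.994, 0.006], [-0.009, 0.007, -1.0]]
wrist_force: [-0.1, -0.2, 0.5]
gripper_width: 0.64
gripper_force: 0.0
```

Run:
```python
from h import *
s=sense();print(s['tcp_pos'],s['wrist_force'],s['gripper_width']*87)
c=cam('wrist'); np.savez('w7.npz',**c)
cv2.imwrite('pics/w7.png',cv2.resize(c['img'][100:280,130:380,::-1],(750,540),interpolation=cv2.INTER_CUBIC))
plan((.55,.1,.24,-180),(.60,-0.2375,.2,-180))
```

```text
[0.5377 0.2286 0.1955] [-0.0926 -0.1545  0.4509] 55.69736414278221
3 rows lin [[-9.3, -41.8, -15.9], [-7.8, -42.1, -15.9], [-6.2, -42.4, -15.8]] rot [0.0014, 0.0016, -0.0364]
7 rows lin [[-7.1, -48.2, 5.7]] rot [0.0, 0.0, 0.0]
```

View pics/w7.png

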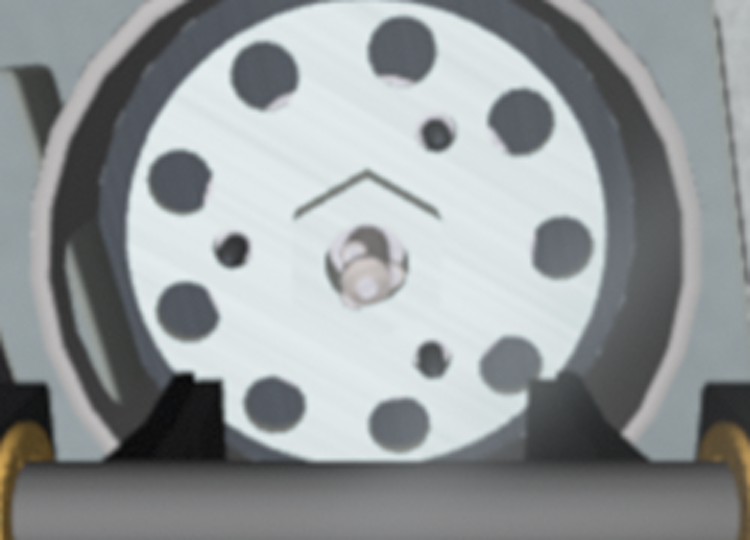

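The disc lies flat over the three studs, and the spindle tip is at (366,287) in the crop. Next, the cap.

Run:
```python
from h import *
c=dict(np.load('w7.npz'))
print('spindle',px2w(c,(252,195.7),.113), 'hubpx',w2px(c,np.array([.5342,.2274,.113])))
P=[np.array(p)/3+[130,100] for p in [(437,134),(231,250),(431,359)]]
print('stud',np.mean([px2w(c,p,.078)[:2] for p in P],0))
plan((.56,.1,.22,-180),(.68,-0.2375,.15,-180))
```

```text
spindle [0.5343 0.2277 0.113 ] hubpx [251.6432 195.6482]
stud [0.5325 0.2279]
3 rows lin [[-12.6, -41.4, -9.2], [-11.1, -41.9, -9.2], [-9.5, -42.3, -9.2]] rot [0.0014, 0.0016, -0.0364]
7 rows lin [[-17.1, -48.2, 10.0]] rot [0.0, 0.0, 0.0]
```

Request:
step_arm:
  linear:
    - [-12.6,-41.4,-9.2]
    - [-11.1,-41.9,-9.2]
    - [-9.5,-42.3,-9.2]
    - [-17.1,-48.2,5]
    - [-17.1,-48.2,8]
    - [-17.1,-48.2,8]
    - [-17.1,-48.2,10]
    - [-17.1,-48.2,13]
    - [-17.1,-48.2,13]
    - [-17.1,-48.2,13]
  delta_rot:
    - [0.0014,0.0016,-0.0364]
    - [0.0014,0.0016,-0.0364]
    - [0.0014,0.0016,-0.0364]
    - [0,0,0]
    - [0,0,0]
    - [0,0,0]
    - [0,0,0]
    - [0,0,0]
    - [0,0,0]
    - [0,0,0]
  grip: [70,70,70,70,70,70,70,70,70,70]

```text
time_s: 15.12
tcp_pos: [0.6781, -0.2398, 0.1463]
ee_rot: [[-1.0, 0.0, -0.007], [0.0, 1.0, -0.003], [0.007, -0.003, -1.0]]
wrist_force: [0.1, 0.2, -0.3]
gripper_width: 0.804
gripper_force: 0.0
```

Request:
step_arm:
  linear:
    - [0,0,0]
    - [0,0,0]
    - [0,0,0]
  delta_rot:
    - [0,0,0]
    - [0,0,0]
    - [0,0,0]
  grip: [70,70,70]

```text
time_s: 15.5
tcp_pos: [0.6783, -0.2371, 0.1484]
ee_rot: [[-1.0, -0.001, -0.005], [-0.001, 1.0, -0.004], [0.005, -0.004, -1.0]]
wrist_force: [-0.3, 0.7, 0.9]
gripper_width: 0.801
gripper_force: 0.0
```

Run:
```python
from h import *
s=sense();print(s['tcp_pos'],yaw())
for n,zs in [('wrist',0),('top',0),('side',0)]:
  c=cam(n)
  if n=='wrist':
    cv2.imwrite('pics/w8.png',cv2.resize(c['img'][:,:,::-1],(800,600),interpolation=cv2.INTER_CUBIC))
  for r in landmark_of(n,'cap'): print(n,round(r['score'],2),np.round(r['point'],1),px2w(c,r['point'],0)[:2])
  for r in silhouettes(n,'cap'): 
    ys,xs=np.nonzero(r['mask']); print(' sil',round(r['score'],2),len(xs),px2w(c,(xs.mean(),ys.mean()),.018)[:2],np.mean(c['img'][r['mask']],0))
```

```text
[ 0.6783 -0.2371  0.1484] -179.92639291198057
wrist 0.86 [366.9 154.2] [ 0.6486 -0.1266]
wrist 0.57 [250.6 176.2] [ 0.6712 -0.2417]
wrist 0.21 [ 61.2 105.2] [ 0.6027 -0.4226]
 sil 0.94 2010 [ 0.646  -0.1262] [113.292  135.1582 184.6876]
 sil 0.84 1624 [ 0.6724 -0.2433] [109.0936 113.4317 114.7063]
top 0.58 [275.1 128.8] [ 0.6512 -0.129 ]
top 0.33 [385.3 180.6] [ 0.5282 -0.3957]
 sil 0.54 253 [ 0.6707 -0.2445] [71.7866 75.9644 79.1265]
side 0.79 [206.1 207.2] [ 0.6511 -0.1223]
side 0.75 [205.  178.5] [ 0.6723 -0.2335]
side 0.67 [240.2 141.2] [ 0.5921 -0.4192]
 sil 0.78 215 [ 0.6694 -0.2362] [87.5349 91.8884 93.2698]
 sil 0.74 20597 [0.5961 0.1604] [133.4871 138.2499 138.9948]
 sil 0.73 2131 [0.5811 0.0115] [178.1764 186.5528 186.6002]
 sil 0.68 279 [ 0.644  -0.1199] [ 99.9032 123.595  175.2222]
```

View pics/w8.png

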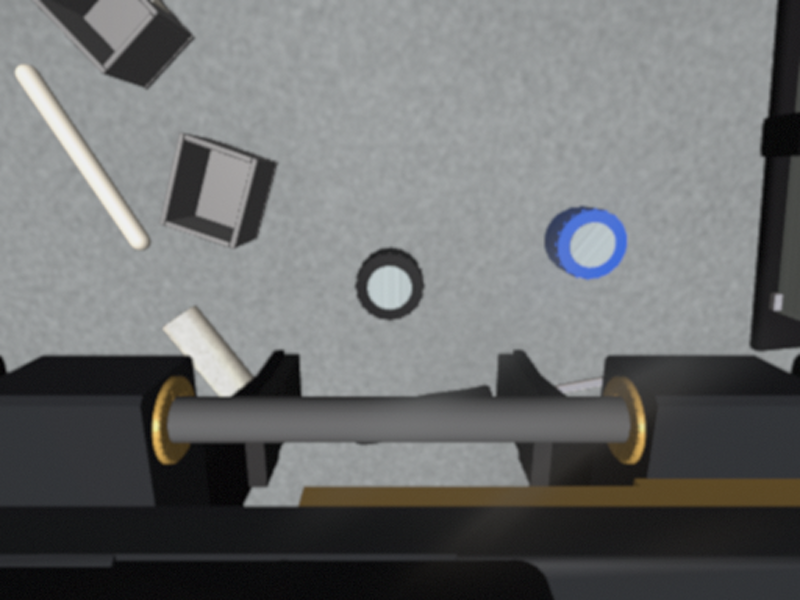

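The black cap stands mouth down, its light top centred at (390,288). The cups are to the left, the blue decoy to the right.

Run:
```python
from h import *
c=cam('wrist'); p=px2w(c,np.array((390,287))*.64,.028); print(p)
plan((p[0],p[1],0.012,-180,35))
```

```text
[ 0.6725 -0.2431  0.028 ]
4 rows lin [[1.3, -1.1, 34.0]] rot [-0.001, -0.0012, -0.0]
```

Request:
step_arm:
  linear:
    - [1.3,-1.1,34]
    - [1.3,-1.1,34]
    - [1.3,-1.1,34]
    - [1.3,-1.1,34]
    - [0,0,0]
    - [0,0,0]
    - [0,0,0]
    - [0,0,0]
    - [0,0,0]
    - [0,0,0]
  delta_rot:
    - [-0.001,-0.0012,0]
    - [-0.001,-0.0012,0]
    - [-0.001,-0.0012,0]
    - [-0.001,-0.0012,0]
    - [0,0,0]
    - [0,0,0]
    - [0,0,0]
    - [0,0,0]
    - [0,0,0]
    - [0,0,0]
  grip: [70,70,70,70,70,70,34,34,34,34]

```text
time_s: 17.25
tcp_pos: [0.6727, -0.2431, 0.0122]
ee_rot: [[-1.0, 0.0, 0.0], [0.0, 1.0, 0.0], [-0.0, 0.0, -1.0]]
wrist_force: [-0.3, 1.5, 2.8]
gripper_width: 0.447
gripper_force: 27.6
```

Request:
step_arm:
  linear:
    - [0,0,0]
    - [0,0,0]
    - [0,0,-10]
    - [0,0,-40]
    - [0,0,-50]
    - [0,0,-50]
    - [0,0,-50]
    - [0,0,0]
  delta_rot:
    - [0,0,0]
    - [0,0,0]
    - [0,0,0]
    - [0,0,0]
    - [0,0,0]
    - [0,0,0]
    - [0,0,0]
    - [0,0,0]
  grip: [34,34,34,34,34,34,34,34]

```text
time_s: 18.25
tcp_pos: [0.6751, -0.244, 0.2188]
ee_rot: [[-1.0, -0.0, 0.011], [-0.0, 1.0, -0.003], [-0.011, -0.003, -1.0]]
wrist_force: [0.1, -0.3, 0.3]
gripper_width: 0.443
gripper_force: 30.0
```

Run:
```python
from h import *
s=sense();print(s['tcp_pos'],yaw(),s['gripper_width']*87,s['gripper_force'],s['wrist_force'])
c=cam('wrist'); np.savez('w9.npz',**c)
a=c['img'][200:290,200:310,::-1]
cv2.imwrite('pics/w9.png',cv2.resize(a,(660,540),interpolation=cv2.INTER_CUBIC))
plan((.56,.1,.22,-180),(.535,0.2276,.2,-180))
```

```text
[ 0.6751 -0.244   0.2188] -179.98922406034194 38.539769108413935 29.99983213841915 [ 0.1187 -0.2666  0.2559]
7 rows lin [[16.2, 49.0, -0.8]] rot [-0.0001, 0.0008, -0.0]
3 rows lin [[8.3, 42.5, 6.7]] rot [0.0, 0.0, 0.0]
```

View pics/w9.png

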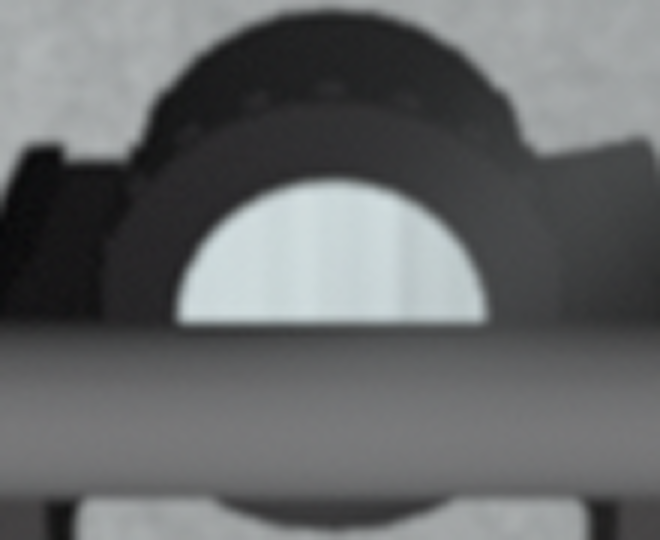

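The cap is held upright. Its top ring spans crop rows 105 to 525, from which I take its offset along the tool x axis.

Run:
```python
from h import *
c=dict(np.load('w9.npz')); s=sense(); t=np.array(s['tcp_pos'])
a=px2w(c,(255.8,217.5),t[2]+.0158);b=px2w(c,(255.8,287.5),t[2]+.0158);print(a-t,b-t,np.linalg.norm(a-b),(a+b)/2-t)
```

```text
[-0.0171  0.0002  0.0158] [0.0229 0.0003 0.0158] 0.039959171293015384 [0.0029 0.0003 0.0158]
```

Request:
step_arm:
  linear:
    - [16.2,49,-0.8]
    - [16.2,49,-0.8]
    - [16.2,49,-0.8]
    - [16.2,49,-0.8]
    - [16.2,49,-0.8]
    - [16.2,49,-0.8]
    - [16.2,49,-0.8]
    - [9.5,42.5,0]
    - [9.5,42.5,0]
    - [9.5,42.5,0]
  delta_rot:
    - [0,0,0]
    - [0,0,0]
    - [0,0,0]
    - [0,0,0]
    - [0,0,0]
    - [0,0,0]
    - [0,0,0]
    - [0,0,0]
    - [0,0,0]
    - [0,0,0]
  grip: [34,34,34,34,34,34,34,34,34,34]

```text
time_s: 19.55
tcp_pos: [0.5296, 0.2283, 0.216]
ee_rot: [[-1.0, 0.0, -0.003], [0.0, 1.0, -0.001], [0.003, -0.001, -1.0]]
wrist_force: [0.2, 0.5, -1.1]
gripper_width: 0.446
gripper_force: 30.0
```

Request:
step_arm:
  linear:
    - [0,0,25]
    - [0,0,25]
    - [0,0,20]
    - [0,0,0]
    - [0,0,0]
    - [0,0,0]
  delta_rot:
    - [0,0,0]
    - [0,0,0]
    - [0,0,0]
    - [0,0,0]
    - [0,0,0]
    - [0,0,0]
  grip: [34,34,34,34,34,34]

```text
time_s: 20.3
tcp_pos: [0.5313, 0.2277, 0.1484]
ee_rot: [[-1.0, 0.0, 0.001], [0.0, 1.0, 0.001], [-0.001, 0.001, -1.0]]
wrist_force: [0.4, -0.2, -0.2]
gripper_width: 0.448
gripper_force: 30.0
```

Run:
```python
from h import *
s=sense();print(s['tcp_pos'],yaw(),s['gripper_width']*87,s['gripper_force'],s['wrist_force'])
plan((.5325,.2275,.13,-180,20))
c=cam('side')
cv2.imwrite('pics/s1.png',cv2.resize(c['img'][180:384,120:380,::-1],(780,612)[:2])[:600])
for z in (.113,):print(w2px(c,np.array([.534,.2275,z])))
```

```text
[0.5313 0.2277 0.1484] 179.98786497406317 38.93280140495032 29.999984800815582 [ 0.449  -0.2304 -0.1747]
1 rows lin [[-1.2, -0.2, 18.4]] rot [0.001, 0.0012, -0.0002]
[236.6421 309.4982]
```

Request:
step_arm:
  linear:
    - [-0.6,-0.1,8]
    - [-0.6,-0.1,8]
    - [0,0,5]
    - [0,0,5]
    - [0,0,4]
    - [0,0,0]
  delta_rot:
    - [0,0,0]
    - [0,0,0]
    - [0,0,0]
    - [0,0,0]
    - [0,0,0]
    - [0,0,0]
  grip: [34,34,34,34,34,34]

```text
time_s: 21.1
tcp_pos: [0.5322, 0.2273, 0.1172]
ee_rot: [[-1.0, 0.0, -0.0], [0.0, 1.0, -0.0], [0.0, -0.0, -1.0]]
wrist_force: [-0.4, 0.2, -1.7]
gripper_width: 0.444
gripper_force: 30.0
```

Request:
step_arm:
  linear:
    - [0,0,3]
    - [0,0,3]
    - [0,0,3]
    - [0,0,3]
    - [0,0,3]
    - [0,0,0]
    - [0,0,0]
  delta_rot:
    - [0,0,0]
    - [0,0,0]
    - [0,0,0]
    - [0,0,0]
    - [0,0,0]
    - [0,0,0]
    - [0,0,0]
  grip: [34,34,34,34,34,34,34]

```text
time_s: 21.98
tcp_pos: [0.5321, 0.2272, 0.1021]
ee_rot: [[-1.0, 0.0, -0.001], [0.0, 1.0, -0.0], [0.001, -0.0, -1.0]]
wrist_force: [2.4, -1.2, -0.1]
gripper_width: 0.445
gripper_force: 30.0
```

Request:
step_arm:
  linear:
    - [0,0,0]
    - [0,0,0]
    - [0,0,0]
    - [0,0,-30]
    - [0,0,-30]
    - [-2,0,0]
    - [0,0,0]
    - [0,0,0]
    - [0,0,0]
    - [0,0,0]
  delta_rot:
    - [0,0,0]
    - [0,0,0]
    - [0,0,0]
    - [0,0,0]
    - [0,0,0]
    - [0,0,0]
    - [0,0,0]
    - [0,0,0]
    - [0,0,0]
    - [0,0,0]
  grip: [60,60,60,60,60,0,0,0,0,0]

```text
time_s: 23.22
tcp_pos: [0.5339, 0.2272, 0.162]
ee_rot: [[-1.0, 0.0, -0.001], [0.0, 1.0, -0.0], [0.001, -0.0, -1.0]]
wrist_force: [-0.6, 0.1, -0.1]
gripper_width: 0.207
gripper_force: 0.0
```

Request:
step_arm:
  linear:
    - [0,0,15]
    - [0,0,15]
    - [0,0,7]
    - [0,0,4]
    - [0,0,0]
    - [0,0,0]
  delta_rot:
    - [0,0,0]
    - [0,0,0]
    - [0,0,0]
    - [0,0,0]
    - [0,0,0]
    - [0,0,0]
  grip: [0,0,0,0,0,0]

```text
time_s: 23.98
tcp_pos: [0.5344, 0.2275, 0.1219]
ee_rot: [[-1.0, 0.0, 0.001], [0.0, 1.0, 0.001], [-0.001, 0.001, -1.0]]
wrist_force: [-0.6, -0.3, -0.2]
gripper_width: 0.004
gripper_force: 0.0
```

Request:
step_arm:
  linear:
    - [0,0,2]
    - [0,0,2]
    - [0,0,2]
    - [0,0,1]
    - [0,0,0]
    - [0,0,0]
  delta_rot:
    - [0,0,0]
    - [0,0,0]
    - [0,0,0]
    - [0,0,0]
    - [0,0,0]
    - [0,0,0]
  grip: [0,0,0,0,0,0]

```text
time_s: 24.72
tcp_pos: [0.5343, 0.2274, 0.1179]
ee_rot: [[-1.0, -0.001, 0.002], [-0.001, 1.0, 0.0], [-0.002, 0.0, -1.0]]
wrist_force: [-6.3, -0.6, 14.4]
gripper_width: 0.008
gripper_force: 7.5
```

The cap is fully home: contact came at exactly 118 mm with 14 N. Now the cups.

Run:
```python
from h import *
plan((.5343,.2274,.2,-180),(.60,.1,.22,-180),(.63,-.37,.2,-180))
```

```text
2 rows lin [[-0.1, 0.0, -41.1]] rot [0.0001, 0.0008, 0.0005]
3 rows lin [[-21.9, -42.5, -6.7]] rot [0.0, 0.0, 0.0]
9 rows lin [[-3.3, -52.2, 2.2]] rot [0.0, 0.0, 0.0]
```

Request:
step_arm:
  linear:
    - [0,0,-41]
    - [0,0,-45]
    - [-22,-42.5,-6.7]
    - [-22,-42.5,-6.7]
    - [-22,-42.5,-6.7]
    - [-3.3,-52.2,2.2]
    - [-3.3,-52.2,2.2]
    - [-3.3,-52.2,2.2]
    - [-3.3,-52.2,2.2]
    - [-3.3,-52.2,2.2]
  delta_rot:
    - [0,0,0]
    - [0,0,0]
    - [0,0,0]
    - [0,0,0]
    - [0,0,0]
    - [0,0,0]
    - [0,0,0]
    - [0,0,0]
    - [0,0,0]
    - [0,0,0]
  grip: [70,70,70,70,70,70,70,70,70,70]

```text
time_s: 25.98
tcp_pos: [0.6164, -0.1629, 0.2094]
ee_rot: [[-1.0, 0.0, -0.0], [0.0, 1.0, 0.0], [0.0, 0.0, -1.0]]
wrist_force: [0.1, -0.4, -0.7]
gripper_width: 0.804
gripper_force: 0.0
```

Request:
step_arm:
  linear:
    - [-3.3,-52.2,2.2]
    - [-3.3,-52.2,2.2]
    - [-3.3,-52.2,2.2]
    - [-3.3,-52.2,2.2]
    - [0,0,0]
    - [0,0,0]
  delta_rot:
    - [0,0,0]
    - [0,0,0]
    - [0,0,0]
    - [0,0,0]
    - [0,0,0]
    - [0,0,0]
  grip: [70,70,70,70,70,70]

```text
time_s: 26.72
tcp_pos: [0.6294, -0.3699, 0.2002]
ee_rot: [[-1.0, 0.001, -0.001], [0.001, 1.0, 0.001], [0.001, 0.001, -1.0]]
wrist_force: [0.4, -0.6, 0.7]
gripper_width: 0.803
gripper_force: 0.0
```

Run:
```python
from h import *
s=sense();print(s['tcp_pos'],yaw(),s['joints'])
c=cam('wrist'); np.savez('w10.npz',**c)
for r in landmark_of('wrist','cup1'): print(round(r['score'],2),np.round(r['point'],1),px2w(c,r['point'],0)[:2])
cv2.imwrite('pics/w10.png',cv2.resize(c['img'][:256,:342,::-1],(800,600),interpolation=cv2.INTER_CUBIC))
```

```text
[ 0.6294 -0.3699  0.2002] 179.95931581490245 [-17.8056  33.3073  15.9244  -0.0192 -72.6829 -72.2294]
0.92 [283.3 135.2] [ 0.5859 -0.3371]
0.75 [238.   87.5] [ 0.5344 -0.388 ]
```

View pics/w10.png

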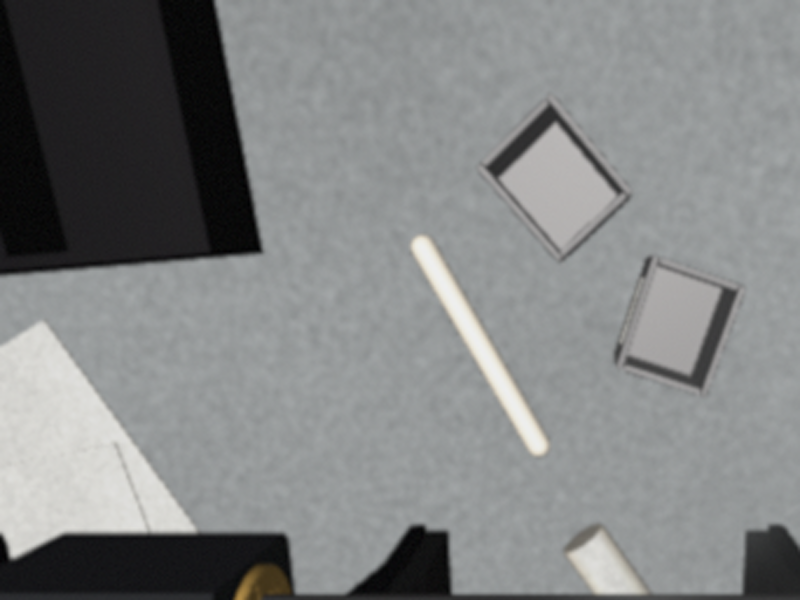

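Cup A has rim corners (551,100), (630,194), (561,258), (481,169). Cup B has been knocked to corners (652,258), (743,288), (705,392), (620,365).

```bash
cat > cups.py <<'E'
from h import *
def cup(c,pts,z=.045):
    P=np.array([px2w(c,p,z)[:2] for p in pts]); e=np.roll(P,-1,0)-P; L=np.linalg.norm(e,axis=1)
    print('centre',P.mean(0),'edges mm',np.round(L*1000,1),'angles',np.round(np.degrees(np.arctan2(e[:,1],e[:,0]))%180,1))
E
python3 - <<'E'
from cups import *
c=dict(np.load('w10.npz')); k=342/800
cup(c,np.array([(551,100),(630,194),(561,258),(481,169)])*k)
cup(c,np.array([(652,258),(743,288),(705,392),(620,365)])*k)
# tray orientation from w2
w=dict(np.load('w2.npz')); s=.64
for pts in [[(64,234),(141,224)],[(84,302),(160,293)],[(104,364),(175,357)]]:
    print('divider', [px2w(w,np.array(p)*s,.030)[:2] for p in pts])
E
```

```text
centre [ 0.5285 -0.3859] edges mm [47.4 38.1 47.3 38.5] angles [ 42.1 131.5  42.6 131.7]
centre [ 0.587  -0.3337] edges mm [40.5 46.6 39.1 46.6] angles [ 72.5 162.1  72.4 163.9]
divider [array([ 0.5331, -0.0116]), array([0.5257, 0.0445])]
divider [array([ 0.5833, -0.0054]), array([0.5761, 0.0519])]
divider [array([0.6325, 0.002 ]), array([0.6264, 0.0572])]
```

Run:
```python
from h import *
plan((.5285,-.386,.1,-138.4),(.5285,-.386,.024,-138.4,38))
c=dict(np.load('w10.npz'));print([px2w(c,np.array(p)*342/800,.006) for p in [(421,240),(540,450)]])
```

```text
5 rows lin [[20.3, -3.4, 20.2], [20.6, -0.4, 20.2], [20.4, 2.5, 20.2], [19.8, 5.5, 20.2], [18.8, 8.3, 20.2]] rot [0.0, 0.0, -0.145]
3 rows lin [[0.0, 0.0, 25.3]] rot [0.0, 0.0, 0.0]
[array([ 0.5505, -0.4512,  0.006 ]), array([ 0.6516, -0.3977,  0.006 ])]
```

Request:
step_arm:
  linear:
    - [20.3,-3.4,20.2]
    - [20.6,-0.4,20.2]
    - [20.4,2.5,20.2]
    - [19.8,5.5,20.2]
    - [18.8,8.3,20.2]
    - [0,0,0]
    - [0,0,25.3]
    - [0,0,25.3]
    - [0,0,25.3]
    - [0,0,0]
  delta_rot:
    - [0,0,-0.145]
    - [0,0,-0.145]
    - [0,0,-0.145]
    - [0,0,-0.145]
    - [0,0,-0.145]
    - [0,0,0]
    - [0,0,0]
    - [0,0,0]
    - [0,0,0]
    - [0,0,0]
  grip: [62,62,62,62,62,62,62,62,62,62]

```text
time_s: 28.08
tcp_pos: [0.5286, -0.3858, 0.023]
ee_rot: [[-0.749, -0.663, -0.002], [-0.663, 0.749, 0.001], [0.001, 0.002, -1.0]]
wrist_force: [-0.5, -0.3, 0.0]
gripper_width: 0.711
gripper_force: 0.0
```

Request:
step_arm:
  linear:
    - [0,0,0]
    - [0,0,0]
    - [0,0,0]
    - [0,0,0]
    - [0,0,0]
    - [0,0,-10]
    - [0,0,-40]
    - [0,0,-45]
    - [0,0,-45]
    - [0,0,0]
  delta_rot:
    - [0,0,0]
    - [0,0,0]
    - [0,0,0]
    - [0,0,0]
    - [0,0,0]
    - [0,0,0]
    - [0,0,0]
    - [0,0,0]
    - [0,0,0]
    - [0,0,0]
  grip: [36,36,36,36,36,36,36,36,36,36]

```text
time_s: 29.32
tcp_pos: [0.5303, -0.3884, 0.1691]
ee_rot: [[-0.748, -0.663, 0.008], [-0.663, 0.748, -0.005], [-0.003, -0.009, -1.0]]
wrist_force: [0.8, 1.0, -0.5]
gripper_width: 0.483
gripper_force: 30.0
```

Run:
```python
from h import *
s=sense();print(s['tcp_pos'],yaw(),s['gripper_width']*87,s['gripper_force'],s['wrist_force'])
c=cam('wrist'); np.savez('w11.npz',**c)
cv2.imwrite('pics/w11.png',cv2.resize(c['img'][190:330,150:360,::-1],(780,520),interpolation=cv2.INTER_CUBIC))
plan((.53,-.1,.22,-83.5))
```

```text
[ 0.5303 -0.3884  0.1691] -138.45514246779712 41.986783832508934 29.999459981918335 [ 0.8161  0.9986 -0.4924]
6 rows lin [[-31.9, 35.7, -9.1], [-37.2, 30.2, -9.0], [-41.5, 23.9, -9.0], [-44.8, 17.0, -9.0], [-46.9, 9.6, -9.0], [-47.8, 2.0, -9.0]] rot [-0.0007, 0.0, -0.16]
```

View pics/w11.png

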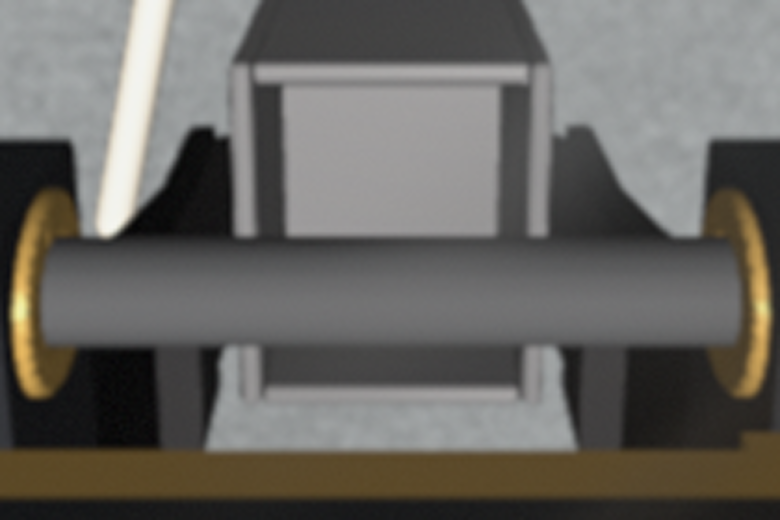

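Run:
```python
from h import *
plan((.53,-.15,.23,-83.5),(.585,.05,.235,-83.5))
```

```text
6 rows lin [[-26.4, 29.5, -10.7], [-30.7, 24.9, -10.7], [-34.3, 19.7, -10.7], [-37.0, 14.0, -10.7], [-38.8, 7.9, -10.7], [-39.5, 1.6, -10.7]] rot [-0.0007, 0.0, -0.16]
4 rows lin [[-48.1, -19.3, -1.2]] rot [0.0, 0.0, 0.0]
```

Request:
step_arm:
  linear:
    - [-26.4,29.5,-10.7]
    - [-30.7,24.9,-10.7]
    - [-34.3,19.7,-10.7]
    - [-37.0,14.0,-10.7]
    - [-38.8,7.9,-10.7]
    - [-39.5,1.6,-10.7]
    - [-48.1,-19.3,-1.2]
    - [-48.1,-19.3,-1.2]
    - [-48.1,-19.3,-1.2]
    - [-48.1,-19.3,-1.2]
  delta_rot:
    - [0,0,-0.16]
    - [0,0,-0.16]
    - [0,0,-0.16]
    - [0,0,-0.16]
    - [0,0,-0.16]
    - [0,0,-0.16]
    - [0,0,0]
    - [0,0,0]
    - [0,0,0]
    - [0,0,0]
  grip: [36,36,36,36,36,36,36,36,36,36]

```text
time_s: 30.62
tcp_pos: [0.5835, 0.0517, 0.2311]
ee_rot: [[0.113, -0.994, -0.004], [-0.994, -0.113, -0.001], [0.0, 0.004, -1.0]]
wrist_force: [0.6, -0.4, -0.8]
gripper_width: 0.48
gripper_force: 30.0
```

Request:
step_arm:
  linear:
    - [0,0,0]
    - [0,0,0]
    - [0,0,0]
  delta_rot:
    - [0,0,0]
    - [0,0,0]
    - [0,0,0]
  grip: [36,36,36]

```text
time_s: 31.0
tcp_pos: [0.5836, 0.0492, 0.2323]
ee_rot: [[0.112, -0.994, -0.002], [-0.994, -0.112, -0.0], [0.0, 0.002, -1.0]]
wrist_force: [-0.2, -0.6, 0.4]
gripper_width: 0.481
gripper_force: 30.0
```

Run:
```python
from h import *
s=sense();print(s['tcp_pos'],yaw(),s['gripper_width']*87,s['gripper_force'],s['joints'])
c=cam('wrist'); np.savez('w12.npz',**c)
for l,z in [('bay1',.013),('tray_tab',.046)]:
    for r in landmark_of('wrist',l): print(l,round(r['score'],2),np.round(r['point'],1),px2w(c,r['point'],z)[:2])
cv2.imwrite('pics/w12.png',cv2.resize(c['img'][:,:,::-1],(800,600),interpolation=cv2.INTER_CUBIC))
```

```text
[0.5836 0.0492 0.2323] -83.55311376964089 41.814172283430054 29.99952793121338 [ 20.6416  17.8888  -4.3188  -0.0154 -67.8881 -14.1889]
bay1 0.92 [277.2 149.6] [0.5597 0.021 ]
bay1 0.83 [236.9 149.8] [0.6083 0.0268]
bay1 0.77 [192.5 148.1] [0.6618 0.0308]
bay1 0.74 [325.5 149.9] [0.5015 0.0147]
bay1 0.26 [467.5  21.5] [ 0.3707 -0.1416]
tray_tab 0.68 [261.9 104. ] [ 0.5852 -0.0289]
tray_tab 0.44 [324.9 148.8] [0.5102 0.0105]
```

View pics/w12.png

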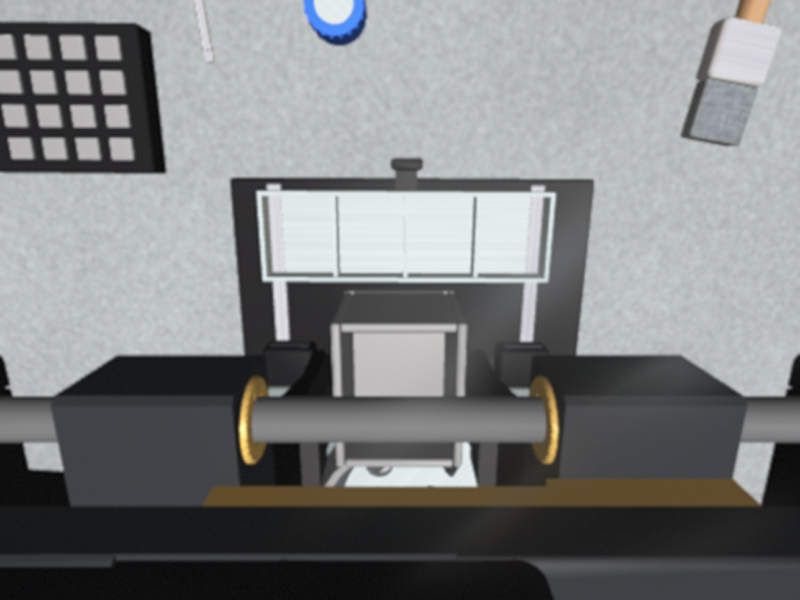

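The tray's rim corners are (257,193), (555,193), (547,282), (265,282), with dividers at columns 337, 405 and 474. Bay 1 is on the right.

Run:
```python
from h import *
c=dict(np.load('w12.npz')); k=.64
C=np.array([px2w(c,np.array(p)*k,.033)[:2] for p in [(257,193),(555,193),(547,282),(265,282)]]); print(C,C.mean(0))
d=C[0]-C[1]; e=C[3]-C[2]; print(np.linalg.norm(d),np.linalg.norm(e),[np.degrees(np.arctan2(v[1],v[0])) for v in (d,e)], np.linalg.norm(C[0]-C[3]))
dv=[px2w(c,np.array(p)*k,.030)[:2] for p in [(474,236),(405,236),(337,236)]]; print('div',dv,[np.linalg.norm(dv[i+1]-dv[i]) for i in (0,1)])
a=np.radians(6.4); u=np.array([np.cos(a),np.sin(a)])
for m in (C.mean(0),): print([list(np.round(m+u*.053*(i-1.5),4)) for i in range(4)])
```

```text
[[ 0.6912  0.0042]
 [ 0.4781 -0.0201]
 [ 0.4713  0.045 ]
 [ 0.6826  0.0691]] [0.5808 0.0245]
0.21446592209853343 0.212736802115464 [np.float64(6.506614037640848), np.float64(6.489588809669498)] 0.06548086582116718
div [array([0.5308, 0.0173]), array([0.5817, 0.0231]), array([0.6318, 0.0288])] [np.float64(0.05122052033023725), np.float64(0.05045510843210058)]
[[np.float64(0.5018), np.float64(0.0157)], [np.float64(0.5545), np.float64(0.0216)], [np.float64(0.6071), np.float64(0.0275)], [np.float64(0.6598), np.float64(0.0334)]]
```

Run:
```python
from h import *
c=dict(np.load('w12.npz')); k=.64; s=sense(); t=np.array(s['tcp_pos']);R=np.array(s['ee_rot'])
a=px2w(c,np.array((399,324))*k,t[2]+.021);b=px2w(c,np.array((399,467))*k,t[2]+.021)
o=R.T@((a+b)/2-t)*1000; print(np.linalg.norm(a-b),o)
off=R[:,0]*o[0]/1000
for n,bx in (('bay1',(.502,.016)),('bay3',(.6073,.028))):
    tgt=np.array(bx)-off[:2]; print(n,tgt)
    plan((tgt[0],tgt[1],.1,-83.5),(tgt[0],tgt[1],.0385,-83.5,30))
```

```text
0.04868338917692711 [  2.7063   0.0278 -21.0002]
bay1 [0.5017 0.0187]
3 rows lin [[7.1, 28.4, 44.3]] rot [0.0001, 0.0, -0.0003]
3 rows lin [[0.0, 0.0, 20.5]] rot [0.0, 0.0, 0.0]
bay3 [0.607  0.0307]
3 rows lin [[7.0, -6.9, 44.3]] rot [0.0001, 0.0, -0.0003]
3 rows lin [[0.0, 0.0, 20.5]] rot [0.0, 0.0, 0.0]
```

Request:
step_arm:
  linear:
    - [7,-6.9,44.3]
    - [7,-6.9,44.3]
    - [7,-6.9,44.3]
    - [0,0,10]
    - [0,0,10]
    - [0,0,10]
    - [0,0,10]
    - [0,0,10]
    - [0,0,5]
    - [0,0,5]
  delta_rot:
    - [0,0,0]
    - [0,0,0]
    - [0,0,0]
    - [0,0,0]
    - [0,0,0]
    - [0,0,0]
    - [0,0,0]
    - [0,0,0]
    - [0,0,0]
    - [0,0,0]
  grip: [36,36,36,36,36,36,36,36,36,36]

```text
time_s: 32.4
tcp_pos: [0.6073, 0.0319, 0.0397]
ee_rot: [[0.114, -0.993, 0.0], [-0.993, -0.114, 0.0], [-0.0, -0.0, -1.0]]
wrist_force: [1.2, -0.5, -1.0]
gripper_width: 0.477
gripper_force: 30.0
```

Request:
step_arm:
  linear:
    - [0,0,1]
    - [0,0,0]
    - [0,0,0]
  delta_rot:
    - [0,0,0]
    - [0,0,0]
    - [0,0,0]
  grip: [36,36,36]

```text
time_s: 32.78
tcp_pos: [0.6074, 0.0319, 0.0392]
ee_rot: [[0.114, -0.993, 0.0], [-0.993, -0.114, 0.0], [-0.0, -0.0, -1.0]]
wrist_force: [-0.0, -0.2, -0.3]
gripper_width: 0.477
gripper_force: 30.0
```

Request:
step_arm:
  linear:
    - [0,0,2]
    - [0,0,0]
    - [0,0,0]
    - [0,0,0]
    - [0,0,0]
    - [0,0,-30]
    - [0,0,-50]
    - [0,0,-50]
    - [0,0,-30]
    - [0,0,0]
  delta_rot:
    - [0,0,0]
    - [0,0,0]
    - [0,0,0]
    - [0,0,0]
    - [0,0,0]
    - [0,0,0]
    - [0,0,0]
    - [0,0,0]
    - [0,0,0]
    - [0,0,0]
  grip: [36,36,54,54,54,54,54,54,54,54]

```text
time_s: 34.02
tcp_pos: [0.6087, 0.0321, 0.2]
ee_rot: [[0.114, -0.993, 0.006], [-0.993, -0.114, 0.002], [-0.001, -0.006, -1.0]]
wrist_force: [-0.3, 0.6, -0.8]
gripper_width: 0.624
gripper_force: 0.0
```

Run:
```python
from h import *
s=sense();print(s['tcp_pos'],yaw(),s['gripper_width']*87)
c=cam('wrist'); np.savez('w13.npz',**c); save(c,'w13')
ls=[(l,z) for l,z in [('cup1',.013),('bay1',.013)]]
for l,z in ls:
    for r in landmark_of('wrist',l): print(l,round(r['score'],2),np.round(r['point'],1),px2w(c,r['point'],z)[:2])
t=cam('top')
for r in landmark_of('top','cup1'): print('top',round(r['score'],2),np.round(r['point'],1),px2w(t,r['point'],0)[:2])
plan((.6,-.15,.21,-100),(.62,-.345,.2,-197.5))
```

```text
[0.6087 0.0321 0.2   ] -83.45721700553067 54.32251136106464
cup1 0.71 [256.3 177.3] [0.6084 0.0345]
bay1 0.74 [209.7 170.8] [0.6616 0.0332]
bay1 0.72 [353.8 168.3] [0.5007 0.0115]
bay1 0.65 [302.3 173.2] [0.5573 0.0238]
top 0.71 [359.3 156. ] [ 0.5871 -0.3331]
top 0.46 [211.6 145.9] [0.6078 0.0244]
4 rows lin [[44.9, 6.7, -3.7], [45.3, 3.5, -3.7], [45.4, 0.2, -3.7], [45.3, -3.1, -3.7]] rot [0.0009, -0.0002, 0.0721]
11 rows lin [[17.1, -4.9, 0.9], [16.2, -7.5, 0.9], [14.8, -9.9, 0.9], [13.1, -12.0, 0.9], [11.1, -13.9, 0.9], [8.9, -15.5, 0.9], [6.4, -16.6, 0.9], [3.7, -17.4, 0.9], [1.0, -17.8, 0.9], [-1.7, -17.7, 0.9], [-4.5, -17.3, 0.9]] rot [0.0, 0.0, 0.1547]
```

Run:
```python
from h import *
plan((.6,-.15,.2,-100),(.587,-.3337,.11,-197.4))
```

```text
4 rows lin [[44.9, 6.7, -1.2], [45.3, 3.5, -1.2], [45.4, 0.2, -1.2], [45.3, -3.1, -1.2]] rot [0.0009, -0.0002, 0.0721]
10 rows lin [[18.3, -1.9, 9.0], [17.7, -5.0, 9.0], [16.6, -7.9, 9.0], [15.1, -10.6, 9.0], [13.0, -13.0, 9.0], [10.7, -15.0, 9.0], [8.0, -16.6, 9.0], [5.0, -17.7, 9.0], [2.0, -18.3, 9.0], [-1.2, -18.4, 9.0]] rot [0.0, 0.0, 0.17]
```

Request:
step_arm:
  linear:
    - [44.9,6.7,-1.2]
    - [45.3,3.5,-1.2]
    - [45.4,0.2,-1.2]
    - [45.3,-3.1,-1.2]
    - [0,0,0]
  delta_rot:
    - [0.0009,0,0.0721]
    - [0.0009,0,0.0721]
    - [0.0009,0,0.0721]
    - [0.0009,0,0.0721]
    - [0,0,0]
  grip: [62,62,62,62,62]

```text
time_s: 34.9
tcp_pos: [0.6, -0.1524, 0.2002]
ee_rot: [[-0.178, -0.984, 0.001], [-0.984, 0.178, -0.0], [0.0, -0.001, -1.0]]
wrist_force: [0.8, -0.5, 0.3]
gripper_width: 0.711
gripper_force: 0.0
```

Request:
step_arm:
  linear:
    - [18.3,-1.9,9.0]
    - [17.7,-5.0,9.0]
    - [16.6,-7.9,9.0]
    - [15.1,-10.6,9.0]
    - [13.0,-13.0,9.0]
    - [10.7,-15.0,9.0]
    - [8.0,-16.6,9.0]
    - [5.0,-17.7,9.0]
    - [2.0,-18.3,9.0]
    - [-1.2,-18.4,9.0]
  delta_rot:
    - [0,0,0.17]
    - [0,0,0.17]
    - [0,0,0.17]
    - [0,0,0.17]
    - [0,0,0.17]
    - [0,0,0.17]
    - [0,0,0.17]
    - [0,0,0.17]
    - [0,0,0.17]
    - [0,0,0.17]
  grip: [62,62,62,62,62,62,62,62,62,62]

```text
time_s: 36.15
tcp_pos: [0.5881, -0.3327, 0.1102]
ee_rot: [[-0.953, 0.303, 0.001], [0.303, 0.953, 0.001], [-0.001, 0.001, -1.0]]
wrist_force: [-0.2, 0.2, -0.9]
gripper_width: 0.709
gripper_force: 0.0
```

Request:
step_arm:
  linear:
    - [0,0,0]
    - [0,0,0]
  delta_rot:
    - [0,0,0]
    - [0,0,0]
  grip: [62,62]

```text
time_s: 36.4
tcp_pos: [0.5884, -0.3325, 0.1114]
ee_rot: [[-0.955, 0.296, 0.003], [0.296, 0.955, 0.0], [-0.002, 0.001, -1.0]]
wrist_force: [0.8, 0.4, -0.1]
gripper_width: 0.712
gripper_force: 0.0
```

Run:
```python
from h import *
s=sense();print(s['tcp_pos'],yaw(),s['joints'])
c=cam('wrist')
for r in landmark_of('wrist','cup1'): print(round(r['score'],2),np.round(r['point'],1),px2w(c,r['point'],0)[:2])
for r in silhouettes('wrist','cup1'):
    print(round(r['score'],2),r['mask'].sum(),r['point'])
    k=max(cv2.findContours(r['mask'].astype(np.uint8),0,1)[0],key=cv2.contourArea)
    ap=cv2.approxPolyDP(k,6,True)[:,0]; print([ (list(p),list(np.round(px2w(c,p,.045)[:2],4))) for p in ap])
plan((.587,-.3337,.024,-197.4,30))
```

```text
[ 0.5884 -0.3325  0.1114] 162.78089994982454 [-15.8154  31.8144  -0.0486  -0.0622 -57.9944 -91.3707]
0.75 [250.2 187.8] [ 0.5842 -0.3349]
0.88 3951 [249.5, 195.6]
[([np.int32(230), np.int32(162)], [np.float64(0.5507), np.float64(-0.3393)]), ([np.int32(225), np.int32(233)], [np.float64(0.6025), np.float64(-0.3606)]), ([np.int32(277), np.int32(233)], [np.float64(0.6145), np.float64(-0.3218)]), ([np.int32(276), np.int32(163)], [np.float64(0.5614), np.float64(-0.3073)])]
3 rows lin [[0.5, -0.6, 29.4]] rot [0.0003, 0.0013, 0.0008]
```

Request:
step_arm:
  linear:
    - [0.5,-0.8,29.3]
    - [0.5,-0.8,29.3]
    - [0.5,-0.8,29.3]
    - [0,0,0]
    - [0,0,0]
    - [0,0,0]
    - [0,0,0]
    - [0,0,0]
    - [0,0,0]
  delta_rot:
    - [0,0,0]
    - [0,0,0]
    - [0,0,0]
    - [0,0,0]
    - [0,0,0]
    - [0,0,0]
    - [0,0,0]
    - [0,0,0]
    - [0,0,0]
  grip: [62,62,62,62,36,36,36,36,36]

```text
time_s: 37.67
tcp_pos: [0.5872, -0.3354, 0.0253]
ee_rot: [[-0.954, 0.299, 0.005], [0.299, 0.954, -0.001], [-0.005, 0.001, -1.0]]
wrist_force: [-0.4, 2.4, 6.2]
gripper_width: 0.48
gripper_force: 30.0
```

Request:
step_arm:
  linear:
    - [0,0,0]
    - [0,0,-10]
    - [0,0,-40]
    - [0,0,-50]
    - [0,0,-50]
    - [0,0,-40]
    - [0,0,0]
  delta_rot:
    - [0,0,0]
    - [0,0,0]
    - [0,0,0]
    - [0,0,0]
    - [0,0,0]
    - [0,0,0]
    - [0,0,0]
  grip: [36,36,36,36,36,36,36]

```text
time_s: 38.55
tcp_pos: [0.5872, -0.3361, 0.2186]
ee_rot: [[-0.954, 0.299, 0.011], [0.299, 0.954, -0.003], [-0.012, 0.0, -1.0]]
wrist_force: [1.8, -0.5, -1.1]
gripper_width: 0.48
gripper_force: 30.0
```

Run:
```python
from h import *
s=sense();print(s['tcp_pos'],yaw(),s['gripper_width']*87,s['gripper_force'])
plan((.53,-.2,.22,-100),(.502,-.02,.22,-83.5))
```

```text
[ 0.5872 -0.3361  0.2186] 162.6135990738174 41.74656930923696 29.996522963047028
10 rows lin [[9.5, 11.3, -0.2], [7.5, 12.7, -0.2], [5.2, 13.8, -0.2], [2.8, 14.5, -0.2], [0.3, 14.8, -0.2], [-2.2, 14.6, -0.2], [-4.6, 14.0, -0.2], [-6.9, 13.0, -0.1], [-9.0, 11.7, -0.1], [-10.9, 10.0, -0.1]] rot [-0.001, 0.0009, -0.17]
4 rows lin [[-43.1, 14.7, 0.0], [-44.0, 11.6, 0.0], [-44.8, 8.4, 0.0], [-45.3, 5.1, 0.0]] rot [0.0, 0.0, -0.072]
```

Request:
step_arm:
  linear:
    - [9.5,11.3,-0.2]
    - [7.5,12.7,-0.2]
    - [5.2,13.8,-0.2]
    - [2.8,14.5,-0.2]
    - [0.3,14.8,-0.2]
    - [-2.2,14.6,-0.2]
    - [-4.6,14.0,-0.2]
    - [-6.9,13.0,-0.1]
    - [-9.0,11.7,-0.1]
    - [-10.9,10.0,-0.1]
  delta_rot:
    - [0,0,-0.17]
    - [0,0,-0.17]
    - [0,0,-0.17]
    - [0,0,-0.17]
    - [0,0,-0.17]
    - [0,0,-0.17]
    - [0,0,-0.17]
    - [0,0,-0.17]
    - [0,0,-0.17]
    - [0,0,-0.17]
  grip: [36,36,36,36,36,36,36,36,36,36]

```text
time_s: 39.8
tcp_pos: [0.5273, -0.1985, 0.2138]
ee_rot: [[-0.168, -0.986, 0.0], [-0.986, 0.168, 0.001], [-0.001, -0.0, -1.0]]
wrist_force: [-0.3, 0.4, -1.7]
gripper_width: 0.478
gripper_force: 30.0
```

Request:
step_arm:
  linear:
    - [-43.1,14.7,0.0]
    - [-44.0,11.6,0.0]
    - [-44.8,8.4,0.0]
    - [-45.3,5.1,0.0]
    - [0,0,0]
    - [0,0,0]
  delta_rot:
    - [0,0,-0.072]
    - [0,0,-0.072]
    - [0,0,-0.072]
    - [0,0,-0.072]
    - [0,0,0]
    - [0,0,0]
  grip: [36,36,36,36,36,36]

```text
time_s: 40.55
tcp_pos: [0.4999, -0.0193, 0.2144]
ee_rot: [[0.113, -0.994, 0.002], [-0.994, -0.113, -0.0], [0.001, -0.002, -1.0]]
wrist_force: [-1.4, -0.3, -0.7]
gripper_width: 0.48
gripper_force: 30.0
```

Run:
```python
from h import *
s=sense();print(s['tcp_pos'],yaw(),s['gripper_width']*87,s['gripper_force'])
t=np.array(s['tcp_pos']);R=np.array(s['ee_rot'])
c=cam('wrist'); np.savez('w14.npz',**c); save(c,'w14')
# profile along column through cup: print gray by row near col 256
g=cv2.cvtColor(c['img'],cv2.COLOR_RGB2GRAY); print(g[190:312,255].tolist())
for q in silhouettes('wrist','cup1'):
    ys,xs=np.nonzero(q['mask']); print(round(q['score'],2),len(xs),xs.min(),xs.max(),ys.min(),ys.max())
for q in landmark_of('wrist','cup1'): print(q, R.T@(px2w(c,q['point'],t[2]-.024)-t))
plan((.502,.016,.1,-83.5))
```

```text
[ 0.4999 -0.0193  0.2144] -83.49399824943896 41.76689543019784 29.99650239944458
[65, 65, 66, 68, 66, 66, 66, 67, 67, 67, 66, 66, 66, 67, 66, 66, 67, 67, 83, 128, 168, 185, 181, 164, 151, 165, 182, 184, 183, 183, 183, 183, 182, 183, 182, 181, 181, 181, 181, 181, 180, 180, 180, 180, 180, 180, 179, 179, 179, 178, 178, 178, 177, 177, 176, 176, 176, 175, 175, 175, 175, 175, 169, 135, 83, 69, 75, 81, 86, 91, 97, 100, 102, 108, 111, 114, 115, 118, 121, 121, 123, 127, 127, 127, 127, 126, 126, 124, 122, 120, 116, 111, 99, 84, 72, 70, 70, 69, 69, 68, 68, 67, 67, 66, 73, 105, 143, 169, 172, 145, 99, 56, 43, 44, 43, 56, 79, 110, 135, 145, 138, 109]
0.68 6801 212 298 186 299
0.56 2075 130 179 183 233
{'point': [255.3, 223.3], 'score': 0.84} [ 0.0023 -0.0002  0.024 ]
{'point': [159.0, 204.3], 'score': 0.73} [ 0.0147 -0.0599  0.0241]
3 rows lin [[-11.9, -1.8, 38.2]] rot [-0.0008, -0.0002, -0.0006]
```

Request:
step_arm:
  linear:
    - [-12.4,-1.9,38.1]
    - [-12.4,-1.9,38.1]
    - [-12.4,-1.9,38.1]
    - [0,0,10]
    - [0,0,10]
    - [0,0,10]
    - [0,0,10]
    - [0,0,10]
    - [0,0,0]
    - [0,0,0]
  delta_rot:
    - [-0.0008,0,0]
    - [-0.0008,0,0]
    - [-0.0008,0,0]
    - [0,0,0]
    - [0,0,0]
    - [0,0,0]
    - [0,0,0]
    - [0,0,0]
    - [0,0,0]
    - [0,0,0]
  grip: [36,36,36,36,36,36,36,36,36,36]

```text
time_s: 41.95
tcp_pos: [0.5025, 0.0185, 0.0511]
ee_rot: [[0.114, -0.994, 0.001], [-0.994, -0.114, -0.0], [0.0, -0.001, -1.0]]
wrist_force: [-0.3, -0.6, 0.2]
gripper_width: 0.48
gripper_force: 30.0
```

Request:
step_arm:
  linear:
    - [0,0,5]
    - [0,0,5]
    - [0,0,3]
    - [0,0,0]
    - [0,0,0]
  delta_rot:
    - [0,0,0]
    - [0,0,0]
    - [0,0,0]
    - [0,0,0]
    - [0,0,0]
  grip: [36,36,36,36,36]

```text
time_s: 42.58
tcp_pos: [0.5021, 0.0184, 0.0387]
ee_rot: [[0.114, -0.993, 0.001], [-0.993, -0.114, -0.001], [0.001, -0.001, -1.0]]
wrist_force: [-2.5, 0.8, 6.6]
gripper_width: 0.478
gripper_force: 30.0
```

Request:
step_arm:
  linear:
    - [0,0,0]
    - [0,0,0]
    - [0,0,0]
    - [0,0,0]
    - [0,0,-30]
    - [0,0,-50]
    - [0,0,-50]
    - [0,0,-40]
    - [0,0,0]
    - [0,0,0]
  delta_rot:
    - [0,0,0]
    - [0,0,0]
    - [0,0,0]
    - [0,0,0]
    - [0,0,0]
    - [0,0,0]
    - [0,0,0]
    - [0,0,0]
    - [0,0,0]
    - [0,0,0]
  grip: [54,54,54,54,54,54,54,54,54,54]

```text
time_s: 43.82
tcp_pos: [0.5013, 0.0185, 0.2071]
ee_rot: [[0.113, -0.994, -0.0], [-0.994, -0.113, -0.0], [0.0, 0.0, -1.0]]
wrist_force: [-0.8, -0.0, -0.6]
gripper_width: 0.621
gripper_force: 0.0
```

Run:
```python
from h import *
s=sense();print(s['tcp_pos'],yaw(),s['gripper_width']*87)
c=cam('wrist'); np.savez('w15.npz',**c); save(c,'w15')
for q in silhouettes('wrist','cup1'):
    k=max(cv2.findContours(q['mask'].astype(np.uint8),0,1)[0],key=cv2.contourArea)
    ap=cv2.approxPolyDP(k,5,True)[:,0]; print(round(q['score'],2),q['mask'].sum(),[list(np.round(px2w(c,p,.058)[:2],3)) for p in ap])
for q in landmark_of('wrist','cup1'): print(q,px2w(c,q['point'],.013)[:2])
for q in landmark_of('wrist','tray_tab'): print(q,px2w(c,q['point'],.046)[:2])
for n in ('top','side'):
    c=cam(n); save(c,n+'15')
    for q in landmark_of(n,'cup1'): print(n,q,px2w(c,q['point'],.013)[:2],px2w(c,q['point'],0)[:2])
    for q in landmark_of(n,'tray_tab'): print(n,q,px2w(c,q['point'],.046)[:2])
```

```text
[0.5013 0.0185 0.2071] -83.51356007346172 54.00790387018828
0.93 2159 [[np.float64(0.523), np.float64(-0.01)], [np.float64(0.521), np.float64(0.041)], [np.float64(0.483), np.float64(0.039)], [np.float64(0.488), np.float64(-0.014)]]
0.58 2644 [[np.float64(0.631), np.float64(0.008)], [np.float64(0.626), np.float64(0.054)], [np.float64(0.584), np.float64(0.051)], [np.float64(0.576), np.float64(0.037)], [np.float64(0.581), np.float64(-0.003)]]
{'point': [161.5, 177.6], 'score': 0.93} [0.6088 0.0349]
{'point': [250.0, 170.8], 'score': 0.6} [0.5078 0.0153]
{'point': [174.5, 126.5], 'score': 0.96} [ 0.5886 -0.0273]
top {'point': [214.0, 190.7], 'score': 0.7} [0.4987 0.0158] [0.4993 0.0169]
top {'point': [209.8, 122.8], 'score': 0.65} [0.6616 0.0284] [0.6641 0.0297]
top {'point': [209.3, 143.7], 'score': 0.41} [0.6111 0.0288] [0.6131 0.03  ]
top {'point': [232.6, 151.2], 'score': 0.97} [ 0.5893 -0.0288]
side {'point': [263.4, 247.3], 'score': 0.9} [0.4968 0.0069] [ 0.497  -0.0037]
side {'point': [213.3, 250.6], 'score': 0.75} [0.6096 0.0261] [0.6118 0.0159]
side {'point': [259.3, 251.6], 'score': 0.71} [0.5047 0.0463]
side {'point': [227.4, 229.4], 'score': 0.6} [ 0.581  -0.0111]
```

Both cups stand in their bays, 3 and 1. Next I push the tray in by its tab with closed fingers.

Run:
```python
from h import *
plan((.5935,-.078,.2,-83.5),(.5935,-.078,.03,-83.5,43))
```

```text
3 rows lin [[35.4, -26.7, 2.6]] rot [-0.0001, -0.0002, 0.0001]
4 rows lin [[0.0, 0.0, 42.5]] rot [0.0, 0.0, 0.0]
```

Request:
step_arm:
  linear:
    - [35.4,-26.7,2.6]
    - [35.4,-26.7,2.6]
    - [35.4,-26.7,2.6]
    - [0,0,0]
    - [0,0,42.5]
    - [0,0,42.5]
    - [0,0,42.5]
    - [0,0,42]
    - [0,0,0]
    - [0,0,0]
  delta_rot:
    - [0,0,0]
    - [0,0,0]
    - [0,0,0]
    - [0,0,0]
    - [0,0,0]
    - [0,0,0]
    - [0,0,0]
    - [0,0,0]
    - [0,0,0]
    - [0,0,0]
  grip: [0,0,0,0,0,0,0,0,0,0]

```text
time_s: 45.58
tcp_pos: [0.595, -0.0776, 0.0325]
ee_rot: [[0.115, -0.993, 0.004], [-0.993, -0.115, -0.001], [0.001, -0.004, -1.0]]
wrist_force: [-0.3, -0.7, -0.3]
gripper_width: 0.007
gripper_force: 0.0
```

Request:
step_arm:
  linear:
    - [-10,0,0]
    - [-10,0,0]
    - [-10,0,0]
    - [-10,0,0]
    - [-10,0,0]
    - [-10,0,0]
    - [-8,0,0]
    - [0,0,0]
  delta_rot:
    - [0,0,0]
    - [0,0,0]
    - [0,0,0]
    - [0,0,0]
    - [0,0,0]
    - [0,0,0]
    - [0,0,0]
    - [0,0,0]
  grip: [0,0,0,0,0,0,0,0]

```text
time_s: 46.58
tcp_pos: [0.5857, -0.0095, 0.0303]
ee_rot: [[0.114, -0.993, 0.0], [-0.993, -0.114, 0.0], [-0.0, -0.0, -1.0]]
wrist_force: [0.3, 0.9, -0.0]
gripper_width: 0.007
gripper_force: 0.0
```

Request:
step_arm:
  linear:
    - [-5,0,0]
    - [-5,0,0]
    - [-4,0,0]
    - [-3,0,0]
    - [0,0,0]
  delta_rot:
    - [0,0,0]
    - [0,0,0]
    - [0,0,0]
    - [0,0,0]
    - [0,0,0]
  grip: [0,0,0,0,0]

```text
time_s: 47.2
tcp_pos: [0.5841, 0.0044, 0.0303]
ee_rot: [[0.113, -0.994, -0.0], [-0.994, -0.113, -0.003], [0.003, 0.001, -1.0]]
wrist_force: [3.2, -10.4, -3.1]
gripper_width: 0.003
gripper_force: 5.4
```

Run:
```python
from h import *
s=sense();print(s['tcp_pos'],s['wrist_force'])
for n in ('top','side'):
    c=cam(n); save(c,n+'16')
    for q in landmark_of(n,'tray_tab'): print(n,q,px2w(c,q['point'],.046)[:2])
    for q in landmark_of(n,'bay1'): print(n,'bay',q,px2w(c,q['point'],.013)[:2])
```

```text
[0.5841 0.0044 0.0303] [  3.1895 -10.3561  -3.147 ]
top {'point': [213.6, 155.3], 'score': 0.66} [0.5793 0.0151]
top bay {'point': [193.5, 170.6], 'score': 0.93} [0.5461 0.0654]
top bay {'point': [191.0, 144.3], 'score': 0.92} [0.6092 0.0725]
side {'point': [225.7, 239.1], 'score': 0.73} [0.5813 0.0177]
side bay {'point': [262.1, 268.1], 'score': 0.92} [0.4965 0.0649]
side bay {'point': [189.2, 269.5], 'score': 0.84} [0.6539 0.0819]
side bay {'point': [213.1, 267.8], 'score': 0.64} [0.603  0.0731]
side bay {'point': [240.8, 268.6], 'score': 0.59} [0.5427 0.0701]
```

Request:
step_arm:
  linear:
    - [-2,0,0]
    - [-2,0,0]
    - [0,0,0]
    - [0,0,0]
  delta_rot:
    - [0,0,0]
    - [0,0,0]
    - [0,0,0]
    - [0,0,0]
  grip: [0,0,0,0]

```text
time_s: 48.0
tcp_pos: [0.5839, 0.0046, 0.0304]
ee_rot: [[0.113, -0.994, -0.001], [-0.994, -0.113, -0.007], [0.007, 0.002, -1.0]]
wrist_force: [7.8, -24.4, -5.0]
gripper_width: 0.004
gripper_force: 12.7
```

Run:
```python
from h import *
t=cam('top'); s=cam('side')
pt=max(landmark_of('top','lid_tab'),key=lambda q:q['score'])['point']; L=landmark_of('side','lid_tab'); print(pt,L)
def ray(c,p):
    a=px2w(c,p,0);b=px2w(c,p,.5);d=(b-a)/np.linalg.norm(b-a);return a,d
h=np.array([.6336,.2387,.105]); u=np.array([.9936,.1132,0])
for q in L:
    a,d=ray(t,pt);b,e=ray(s,q['point']); A=np.c_[d,-e]; k=np.linalg.lstsq(A,b-a,rcond=None)[0]
    P=(a+k[0]*d+b+k[1]*e)/2; r=P-h; print(P,np.linalg.norm(a+k[0]*d-b-k[1]*e),'rel x',r@u,'z',r[2])
plan((.5935,-.05,.033,-83.5,30),(.5935,-.05,.22,-83.5),(.63,.0,.40,-100))
```

```text
[194.2, 191.3] [{'point': [135.5, 223.6], 'score': 0.58}]
[0.6045 0.0868 0.1986] 0.2497772578770581 rel x -0.04609542816077361 z 0.09356521831280105
2 rows lin [[27.7, -1.7, -1.1]] rot [0.0008, -0.0034, -0.0003]
4 rows lin [[0.0, 0.0, -46.8]] rot [0.0, 0.0, 0.0]
4 rows lin [[-11.4, -10.5, -45.0], [-12.1, -9.6, -45.0], [-12.8, -8.7, -45.0], [-13.4, -7.8, -45.0]] rot [0.0, 0.0, 0.072]
```

Request:
step_arm:
  linear:
    - [27,0,0]
    - [27,0,0]
    - [0,0,-45]
    - [0,0,-45]
    - [0,0,-45]
    - [0,0,-45]
    - [0,0,0]
    - [0,0,0]
  delta_rot:
    - [0,0,0]
    - [0,0,0]
    - [0,0,0]
    - [0,0,0]
    - [0,0,0]
    - [0,0,0]
    - [0,0,0]
    - [0,0,0]
  grip: [0,0,0,0,0,0,0,0]

```text
time_s: 49.2
tcp_pos: [0.5891, -0.0427, 0.2102]
ee_rot: [[0.113, -0.994, 0.0], [-0.994, -0.113, 0.001], [-0.001, -0.0, -1.0]]
wrist_force: [-0.2, 0.4, -0.0]
gripper_width: 0.006
gripper_force: 0.0
```

Run:
```python
from h import *
t=cam('top'); s=cam('side')
for n,c in (('top',t),('side',s)):
    for q in landmark_of(n,'tray_tab'): print(n,q,px2w(c,q['point'],.046)[:2])
def ray(c,p):
    a=px2w(c,p,0);b=px2w(c,p,.5);d=(b-a)/np.linalg.norm(b-a);return a,d
h=np.array([.6336,.2387,.105]); u=np.array([.9936,.1132,0])
L=landmark_of('top','lid_tab'); print(L)
for pt in [(64.8,85.1)]+[q['point'] for q in L]:
    a,d=ray(t,pt);b,e=ray(s,(135.5,223.6)); A=np.c_[d,-e]; k=np.linalg.lstsq(A,b-a,rcond=None)[0]
    P=(a+k[0]*d+b+k[1]*e)/2; r=P-h; print(P,np.linalg.norm(a+k[0]*d-b-k[1]*e),'rel x',r@u,'z',r[2])
w=cam('wrist'); 
for q in landmark_of('wrist','tray_tab'): print('wr',q,px2w(w,q['point'],.046)[:2])
z=sense();print(z['tcp_pos'],z['joints'])
plan((.64,.0,.40,-120),(.688,.245,.40,-173.5))
```

```text
top {'point': [212.2, 153.9], 'score': 0.64} [0.5825 0.0184]
side {'point': [227.3, 241.2], 'score': 0.95} [0.577  0.0234]
side {'point': [195.8, 151.3], 'score': 0.3} [ 0.7056 -0.295 ]
[{'point': [68.5, 87.2], 'score': 0.9}]
[0.6619 0.2437 0.3348] 0.002555219552273211 rel x 0.028667922528883557 z 0.22984719392725134
[0.6618 0.2398 0.3301] 0.006726194028924674 rel x 0.028116554688605553 z 0.22510513213711558
wr {'point': [257.6, 232.5], 'score': 0.42} [0.5796 0.0159]
[ 0.5895 -0.0431  0.2099] [ 11.5131  19.2844  -5.6081   0.0282 -65.1431  -5.0167]
4 rows lin [[-9.3, -13.7, -47.5], [-11.3, -12.1, -47.5], [-13.1, -10.2, -47.5], [-14.6, -7.9, -47.5]] rot [0.0001, -0.0002, 0.1593]
6 rows lin [[-39.4, 13.5, 0.0], [-36.8, 19.4, 0.0], [-33.3, 24.9, 0.0], [-29.1, 29.8, 0.0], [-24.1, 33.9, 0.0], [-18.6, 37.2, 0.0]] rot [0.0, 0.0, 0.1556]
```

Request:
step_arm:
  linear:
    - [-9.3,-13.7,-47.5]
    - [-11.3,-12.1,-47.5]
    - [-13.1,-10.2,-47.5]
    - [-14.6,-7.9,-47.5]
    - [-39.4,13.5,-3]
    - [-36.8,19.4,-3]
    - [-33.3,24.9,0]
    - [-29.1,29.8,0]
    - [-24.1,33.9,0]
    - [-18.6,37.2,0]
  delta_rot:
    - [0,0,0.1593]
    - [0,0,0.1593]
    - [0,0,0.1593]
    - [0,0,0.1593]
    - [0,0,0.1556]
    - [0,0,0.1556]
    - [0,0,0.1556]
    - [0,0,0.1556]
    - [0,0,0.1556]
    - [0,0,0.1556]
  grip: [0,0,0,0,0,0,0,0,0,0]

```text
time_s: 50.8
tcp_pos: [0.6881, 0.2464, 0.4062]
ee_rot: [[-0.994, -0.108, 0.0], [-0.108, 0.994, -0.001], [-0.0, -0.001, -1.0]]
wrist_force: [0.9, -0.5, -0.9]
gripper_width: 0.004
gripper_force: 0.0
```

Run:
```python
from h import *
z=sense();print(z['tcp_pos'],yaw(),z['joints'],z['wrist_force'])
plan((.695,.2455,.39,-173.5),(.695,.2455,.318,-173.5,30))
```

```text
[0.6881 0.2464 0.4062] -173.78665805625474 [  32.3478   31.7858   41.5857    0.0463  -99.7989 -116.1266] [ 0.8939 -0.5307 -0.8724]
1 rows lin [[-6.7, -1.6, 16.2]] rot [-0.0007, 0.0004, -0.005]
3 rows lin [[0.0, 0.0, 24.0]] rot [0.0, 0.0, 0.0]
```

Request:
step_arm:
  linear:
    - [-6.7,-1.6,16.2]
    - [0,0,24]
    - [0,0,24]
    - [0,0,24]
    - [0,0,0]
    - [0,0,0]
  delta_rot:
    - [0,0,-0.005]
    - [0,0,0]
    - [0,0,0]
    - [0,0,0]
    - [0,0,0]
    - [0,0,0]
  grip: [0,0,0,0,0,0]

```text
time_s: 51.55
tcp_pos: [0.6954, 0.2436, 0.3195]
ee_rot: [[-0.993, -0.118, 0.002], [-0.118, 0.993, -0.0], [-0.002, -0.001, -1.0]]
wrist_force: [0.0, -0.2, 0.9]
gripper_width: 0.005
gripper_force: 0.0
```

Run:
```python
from h import *
z=sense();t=np.array(z['tcp_pos']);print(t,yaw(),z['wrist_force'])
h=np.array([.6336,.2387,.105]); u=np.array([.9936,.1132,0])
cur=np.array([(t-h)@u,t[2]-.105]); print('rel',cur)
phis=[97,92,87,82,77,72,67,62,57,52,47,42,37,32,27,22,17,13,9,6,3,0]
for p in phis:
    f=np.radians(p); r=.213+.011*(1-p/97)
    E=np.array([-r*np.cos(f)+.007*np.sin(f)+.0095, r*np.sin(f)+.007*np.cos(f)])
    print(p,np.round([-(E-cur)[0]*1000,0,-(E-cur)[1]*1000],1).tolist(),np.round(E,4)); cur=E
```

```text
[0.6954 0.2436 0.3195] -173.21280004586797 [ 0.0484 -0.1997  0.9125]
rel [0.0619 0.2145]
97 [19.5, 0.0, 4.0] [0.0424 0.2106]
92 [18.5, 0.0, -2.6] [0.0239 0.2132]
87 [18.7, 0.0, -1.0] [0.0053 0.2142]
82 [18.7, 0.0, 0.6] [-0.0134  0.2136]
77 [18.7, 0.0, 2.3] [-0.0321  0.2113]
72 [18.4, 0.0, 3.9] [-0.0505  0.2074]
67 [18.1, 0.0, 5.5] [-0.0686  0.2019]
62 [17.6, 0.0, 7.1] [-0.0862  0.1949]
57 [16.9, 0.0, 8.6] [-0.1031  0.1863]
52 [16.2, 0.0, 10.1] [-0.1193  0.1762]
47 [15.3, 0.0, 11.5] [-0.1345  0.1647]
42 [14.2, 0.0, 12.8] [-0.1487  0.1519]
37 [13.1, 0.0, 14.0] [-0.1618  0.1379]
32 [11.8, 0.0, 15.2] [-0.1737  0.1227]
27 [10.5, 0.0, 16.2] [-0.1842  0.1065]
22 [9.1, 0.0, 17.1] [-0.1933  0.0895]
17 [7.6, 0.0, 17.8] [-0.2008  0.0716]
13 [4.9, 0.0, 14.7] [-0.2057  0.0569]
9 [3.9, 0.0, 15.1] [-0.2096  0.0418]
6 [2.2, 0.0, 11.5] [-0.2119  0.0303]
3 [1.6, 0.0, 11.6] [-0.2135  0.0187]
0 [1.0, 0.0, 11.7] [-0.2145  0.007 ]
```

Request:
step_arm:
  linear:
    - [19.5,0,2]
    - [18.5,0,0]
    - [18.7,0,-1]
    - [18.7,0,0.6]
    - [18.7,0,2.3]
    - [18.4,0,3.9]
    - [18.1,0,5.5]
    - [17.6,0,7.1]
    - [16.9,0,8.6]
    - [0,0,0]
  delta_rot:
    - [0,0,0]
    - [0,0,0]
    - [0,0,0]
    - [0,0,0]
    - [0,0,0]
    - [0,0,0]
    - [0,0,0]
    - [0,0,0]
    - [0,0,0]
    - [0,0,0]
  grip: [0,0,0,0,0,0,0,0,0,0]

```text
time_s: 52.8
tcp_pos: [0.5308, 0.2246, 0.291]
ee_rot: [[-0.993, -0.119, 0.003], [-0.119, 0.993, 0.001], [-0.003, 0.001, -1.0]]
wrist_force: [-0.1, 0.6, 0.4]
gripper_width: 0.004
gripper_force: 0.0
```

Run:
```python
from h import *
z=sense();t=np.array(z['tcp_pos']);print(t,yaw(),z['wrist_force'],z['joints'])
h=np.array([.6336,.2387,.105]); u=np.array([.9936,.1132,0]);v=np.array([-.1132,.9936,0])
print('rel',(t-h)@u,(t-h)@v,t[2]-.105)
s=cam('side');save(s,'s20')
for q in landmark_of('side','lid_tab'): print(q)
for p in (97,57,62):
    f=np.radians(p);r=.232;P=h+u*(-r*np.cos(f)+.007*np.sin(f))+np.array([0,0,r*np.sin(f)+.007*np.cos(f)]);print(p,w2px(s,P))
```

```text
[0.5308 0.2246 0.291 ] -173.15446930586674 [-0.0621  0.6112  0.3915] [  39.0707   14.9076   -0.0976    0.0675  -74.8279 -122.2427]
rel -0.10373054368997602 -0.0023307496551703217 0.18600146588765287
97 [131.774  223.0974]
57 [249.4329 236.0895]
62 [236.5478 231.6863]
```

Run:
```python
from h import *
s=cam('side')
for q in silhouettes('side','lid'): ys,xs=np.nonzero(q['mask']); print(round(q['score'],2),len(xs),xs.min(),xs.max(),ys.min(),ys.max())
t=cam('top')
for q in silhouettes('top','lid'): ys,xs=np.nonzero(q['mask']); print('top',round(q['score'],2),len(xs),xs.min(),xs.max(),ys.min(),ys.max())
h=np.array([.6336,.2387,.105]); u=np.array([.9936,.1132,0])
for p in (97,57):
    f=np.radians(p);r=.197;P=h+u*(-r*np.cos(f)+.026*np.sin(f))+np.array([0,0,r*np.sin(f)+.026*np.cos(f)]);print(p,w2px(s,P),w2px(t,P))
a=cv2.imread('pics/side0.png');b=s['img'][:,:,::-1]; d=cv2.absdiff(a,np.ascontiguousarray(b)).sum(2); print('change at old lid top', d[215:235,125:150].mean(), d[260:330,135:165].mean())
```

```text
0.69 5337 167 243 232 348
top 0.7 1520 76 148 116 161
97 [126.2434 241.5059] [73.3702 78.4356]
57 [224.642  245.4077] [ 82.3811 154.5962]
change at old lid top 71.894 66.88428571428571
```

The lid is following. I keep to the arc.

Request:
step_arm:
  linear:
    - [16.2,0,10.1]
    - [15.3,0,11.5]
    - [14.2,0,12.8]
    - [13.1,0,14]
    - [11.8,0,15.2]
    - [10.5,0,16.2]
    - [9.1,0,17.1]
    - [7.6,0,17.8]
    - [4.9,0,14.7]
    - [0,0,0]
  delta_rot:
    - [0,0,0]
    - [0,0,0]
    - [0,0,0]
    - [0,0,0]
    - [0,0,0]
    - [0,0,0]
    - [0,0,0]
    - [0,0,0]
    - [0,0,0]
    - [0,0,0]
  grip: [0,0,0,0,0,0,0,0,0,0]

```text
time_s: 54.35
tcp_pos: [0.4288, 0.2122, 0.1592]
ee_rot: [[-0.993, -0.118, -0.001], [-0.118, 0.993, -0.002], [0.001, -0.002, -1.0]]
wrist_force: [0.5, 0.7, 0.0]
gripper_width: 0.005
gripper_force: 0.0
```

Run:
```python
from h import *
z=sense();t=np.array(z['tcp_pos']);print(t,yaw(),z['wrist_force'],z['joints'])
h=np.array([.6336,.2387,.105]); u=np.array([.9936,.1132,0]);v=np.array([-.1132,.9936,0])
print('rel',(t-h)@u,(t-h)@v,t[2]-.105)
for n in('side','top'):
    s=cam(n)
    for q in silhouettes(n,'lid'): ys,xs=np.nonzero(q['mask']); print(n,round(q['score'],2),len(xs),xs.min(),xs.max(),ys.min(),ys.max())
    for q in landmark_of(n,'lid_tab'): print(q)
    for p in (57,30,13):
        f=np.radians(p);r=.232;P=h+u*(-r*np.cos(f)+.007*np.sin(f))+np.array([0,0,r*np.sin(f)+.007*np.cos(f)]);print(p,w2px(s,P))
```

```text
[0.4288 0.2122 0.1592] -173.19813094721553 [0.5148 0.7018 0.0325] [  45.8711   11.3117  -24.8666    0.0604  -53.922  -129.1049]
rel -0.20650067734090732 -0.00319324716823424 0.054212235626234104
side 0.7 161 186 206 142 153
side 0.69 10480 169 290 251 363
57 [249.4329 236.0895]
30 [299.3845 267.8909]
13 [312.222  290.7185]
top 0.85 6213 62 156 119 201
57 [ 79.9619 173.0672]
30 [ 98.4988 216.5031]
13 [110.1021 229.3973]
```

Request:
step_arm:
  linear:
    - [3.9,0,15]
    - [2.2,0,11.5]
    - [1.6,0,11]
    - [0,0,5]
    - [0,0,3]
    - [0,0,0]
    - [0,0,0]
  delta_rot:
    - [0,0,0]
    - [0,0,0]
    - [0,0,0]
    - [0,0,0]
    - [0,0,0]
    - [0,0,0]
    - [0,0,0]
  grip: [0,0,0,0,0,0,0]

```text
time_s: 55.52
tcp_pos: [0.4215, 0.2115, 0.1144]
ee_rot: [[-0.993, -0.118, 0.001], [-0.118, 0.993, -0.0], [-0.001, -0.0, -1.0]]
wrist_force: [0.4, -0.2, -0.1]
gripper_width: 0.006
gripper_force: 0.0
```

Request:
step_arm:
  linear:
    - [0,0,2]
    - [0,0,2]
    - [0,0,2]
    - [0,0,0]
    - [0,0,0]
  delta_rot:
    - [0,0,0]
    - [0,0,0]
    - [0,0,0]
    - [0,0,0]
    - [0,0,0]
  grip: [0,0,0,0,0]

```text
time_s: 56.15
tcp_pos: [0.4218, 0.2117, 0.1125]
ee_rot: [[-0.993, -0.12, 0.003], [-0.12, 0.993, -0.0], [-0.003, -0.001, -1.0]]
wrist_force: [-11.1, -1.9, 26.9]
gripper_width: 0.004
gripper_force: 13.6
```

Request:
step_arm:
  linear:
    - [0,0,-10]
    - [0,0,-40]
    - [0,0,-50]
    - [0,0,-50]
    - [20,-40,0]
    - [20,-45,0]
    - [10,-50,0]
    - [0,-50,0]
    - [0,0,0]
    - [0,0,0]
  delta_rot:
    - [0,0,0]
    - [0,0,0]
    - [0,0,0]
    - [0,0,0]
    - [0,0,0]
    - [0,0,0]
    - [0,0,0]
    - [0,0,0]
    - [0,0,0]
    - [0,0,0]
  grip: [0,0,0,0,0,0,0,0,0,0]

```text
time_s: 57.4
tcp_pos: [0.3936, 0.022, 0.2583]
ee_rot: [[-0.993, -0.117, 0.001], [-0.117, 0.993, -0.0], [-0.001, -0.0, -1.0]]
wrist_force: [0.2, -0.2, -0.1]
gripper_width: 0.006
gripper_force: 0.0
```

Run:
```python
from h import *
z=sense();print(z['tcp_pos'],z['wrist_force'],z['time_s'])
h=np.array([.6336,.2387,.105]); u=np.array([.9936,.1132,0])
for n in('side','top'):
    c=cam(n); save(c,n+'30')
    for l,zz in (('lid_tab',.112),('tray_tab',.046),('cup1',.013),('cup1',0),('stamp',0),('brush',0),('screwdriver',0),('marker',0),('coin_roll',0)):
        for q in landmark_of(n,l): print(n,l,zz,round(q['score'],2),np.round(q['point'],1),px2w(c,q['point'],zz)[:2])
    for p in (0,3,6): 
        f=np.radians(p);r=.232;P=h+u*(-r*np.cos(f)+.007*np.sin(f))+np.array([0,0,r*np.sin(f)+.007*np.cos(f)]);print(p,w2px(c,P))
```

```text
[0.3936 0.022  0.2583] [ 0.2072 -0.1831 -0.1263] 57.4
side lid_tab 0.112 0.58 [312.5 307.4] [0.404  0.2121]
side tray_tab 0.046 0.78 [225.7 240.3] [0.5809 0.0212]
side tray_tab 0.046 0.27 [213.4 270.2] [0.5962 0.1028]
side cup1 0.013 0.71 [265.5 267.5] [0.4892 0.0626]
side cup1 0.013 0.65 [215.5 269.7] [0.5971 0.0776]
side cup1 0 0.71 [265.5 267.5] [0.4892 0.0531]
side cup1 0 0.65 [215.5 269.7] [0.5991 0.0683]
side stamp 0 0.76 [312.4 173.7] [ 0.3726 -0.2816]
side brush 0 0.71 [322.7 206.8] [ 0.3509 -0.1504]
side screwdriver 0 0.69 [211.9 269.9] [0.607  0.0695]
side marker 0 0.26 [193.2 266.7] [0.6496 0.0645]
side coin_roll 0 0.73 [195.7 150. ] [ 0.7219 -0.3612]
side coin_roll 0 0.42 [264.  265.5] [0.4928 0.0479]
side coin_roll 0 0.28 [321.9 211.9] [ 0.354  -0.1316]
0 [313.0677 307.5955]
3 [313.5018 303.7996]
6 [313.569  299.9374]
top lid_tab 0.112 0.97 [117.  234.7] [0.3972 0.2144]
top tray_tab 0.046 0.96 [212.5 155.7] [0.5783 0.0176]
top tray_tab 0.046 0.62 [130.2 176.2] [0.5286 0.2071]
top cup1 0.013 0.89 [194.7 189.7] [0.5006 0.0617]
top cup1 0.013 0.71 [190.9 146. ] [0.6051 0.0727]
top cup1 0 0.89 [194.7 189.7] [0.5012 0.0634]
top cup1 0 0.71 [190.9 146. ] [0.607  0.0745]
top stamp 0 0.47 [337.3 246.8] [ 0.3682 -0.2802]
top stamp 0 0.27 [283.9 251.4] [ 0.3558 -0.1525]
top brush 0 0.63 [278.9 249.7] [ 0.3597 -0.1406]
top screwdriver 0 0.68 [295.1  86.8] [ 0.7549 -0.1768]
top marker 0 0.54 [395.4 148.7] [ 0.6058 -0.4205]
top marker 0 0.27 [334.8 243.2] [ 0.3767 -0.2742]
top coin_roll 0 0.76 [369.8 102.9] [ 0.7172 -0.3588]
top coin_roll 0 0.61 [130.1 176.7] [0.5308 0.2198]
0 [117.9815 231.9453]
3 [116.2618 231.8776]
6 [114.4803 231.5057]
```

Run:
```python
from h import *
plan((.5836,.0492,.2323,-83.55))
```

```text
10 rows lin [[-19.2, 0.5, 2.6], [-19.0, -2.5, 2.6], [-18.4, -5.5, 2.6], [-17.3, -8.3, 2.6], [-15.8, -10.9, 2.6], [-13.9, -13.2, 2.6], [-11.7, -15.2, 2.6], [-9.2, -16.8, 2.6], [-6.5, -18.1, 2.6], [-3.6, -18.9, 2.6]] rot [-0.0001, 0.0, -0.1565]
```

Request:
step_arm:
  linear:
    - [-19.2,0.5,2.6]
    - [-19.0,-2.5,2.6]
    - [-18.4,-5.5,2.6]
    - [-17.3,-8.3,2.6]
    - [-15.8,-10.9,2.6]
    - [-13.9,-13.2,2.6]
    - [-11.7,-15.2,2.6]
    - [-9.2,-16.8,2.6]
    - [-6.5,-18.1,2.6]
    - [-3.6,-18.9,2.6]
  delta_rot:
    - [0,0,-0.1565]
    - [0,0,-0.1565]
    - [0,0,-0.1565]
    - [0,0,-0.1565]
    - [0,0,-0.1565]
    - [0,0,-0.1565]
    - [0,0,-0.1565]
    - [0,0,-0.1565]
    - [0,0,-0.1565]
    - [0,0,-0.1565]
  grip: [87,87,87,87,87,87,87,87,87,87]

```text
time_s: 59.65
tcp_pos: [0.5843, 0.0493, 0.2322]
ee_rot: [[0.118, -0.993, 0.001], [-0.993, -0.118, -0.0], [0.001, -0.0, -1.0]]
wrist_force: [0.2, 0.9, -0.7]
gripper_width: 0.983
gripper_force: 0.0
```

Request:
step_arm:
  linear:
    - [0,0,0]
    - [0,0,0]
    - [0,0,0]
  delta_rot:
    - [0,0,0]
    - [0,0,0]
    - [0,0,0]
  grip: [87,87,87]

```text
time_s: 60.02
tcp_pos: [0.5831, 0.0492, 0.2329]
ee_rot: [[0.112, -0.994, 0.001], [-0.994, -0.112, -0.0], [0.0, -0.001, -1.0]]
wrist_force: [0.2, -0.8, 0.2]
gripper_width: 1.001
gripper_force: 0.0
```

Run:
```python
from h import *
s=sense();print(s['tcp_pos'],yaw())
c=cam('wrist'); save(c,'w31'); o=dict(np.load('w12.npz'))
g=lambda i:cv2.cvtColor(i,cv2.COLOR_RGB2GRAY)
G0=g(o['img']);G1=g(c['img'])
v=np.array([-.1132,.9936])
# tray outer rim + tab: tab (250:272 cols, 98:112 rows); rim left part (165:200,118:128)
for nm,(x0,x1,y0,y1),z in (('tab',(247,274,98,119),.046),('rim',(225,300,118,130),.033)):
    T=G0[y0:y1,x0:x1]; Rr=cv2.matchTemplate(G1[90:245,200:330],T,cv2.TM_CCOEFF_NORMED); _,m,_,l=cv2.minMaxLoc(Rr)
    a=np.array([(x0+x1)/2,(y0+y1)/2]); b=a+np.array([l[0]+200-x0,l[1]+90-y0]); A=px2w(o,a,z)[:2];B=px2w(c,b,z)[:2]
    print(nm,m,a,b,A,B,(B-A)@v)
for col in (232,256,285): print(col,'old',G0[95:150,col].tolist(),'\n new',G1[150:230,col].tolist())
for q in landmark_of('wrist','tray_tab'): print(q,px2w(c,q['point'],.046)[:2])
```

```text
[0.5831 0.0492 0.2329] -83.58967319156132
tab 0.7174879908561707 [260.5 108.5] [242.5 215.5] [ 0.5861 -0.0241] [0.5928 0.0985] 0.12103300162174277
rim 0.9759981036186218 [262.5 124. ] [237.5 165. ] [ 0.5817 -0.0078] [0.605  0.0419] 0.04670484469610118
232 old [187, 187, 187, 189, 191, 194, 194, 191, 188, 186, 184, 182, 181, 183, 185, 186, 187, 181, 149, 95, 64, 64, 68, 68, 67, 68, 100, 166, 218, 230, 231, 231, 232, 232, 231, 232, 233, 233, 233, 234, 234, 233, 231, 230, 230, 230, 231, 232, 234, 235, 233, 232, 234, 235, 234] 
 new [59, 59, 57, 58, 56, 59, 59, 58, 57, 57, 63, 84, 97, 118, 169, 216, 229, 230, 230, 228, 200, 142, 93, 71, 69, 67, 68, 86, 138, 175, 184, 188, 199, 201, 201, 201, 200, 200, 199, 200, 199, 199, 199, 198, 199, 198, 197, 197, 198, 198, 197, 197, 197, 196, 196, 196, 194, 177, 132, 83, 66, 68, 69, 67, 68, 69, 68, 60, 51, 47, 51, 49, 40, 38, 48, 54, 58, 56, 56, 55]
256 old [191, 193, 192, 189, 184, 163, 119, 79, 76, 79, 77, 72, 64, 60, 73, 87, 88, 89, 88, 89, 89, 88, 88, 89, 89, 86, 101, 152, 209, 230, 231, 232, 233, 233, 232, 233, 233, 233, 233, 234, 235, 234, 232,
[... 460 characters left out ...]
5, 185, 186, 187, 188, 189, 189, 189, 188, 186, 185, 188, 192, 195, 196, 195, 192, 172, 125, 80, 73, 76, 78, 78, 77, 95, 151, 209, 230, 231, 232, 233, 232, 231, 232, 233, 233, 232, 233, 234, 234, 232, 231, 232, 233, 234, 233, 233, 233, 234, 233, 233, 235, 234] 
 new [69, 66, 67, 66, 67, 68, 67, 68, 68, 68, 71, 84, 98, 113, 155, 207, 228, 230, 229, 230, 231, 231, 230, 231, 233, 231, 230, 229, 230, 231, 231, 231, 231, 231, 231, 232, 233, 232, 232, 231, 233, 234, 231, 228, 230, 231, 230, 232, 236, 236, 234, 232, 230, 230, 233, 233, 233, 232, 230, 228, 208, 158, 120, 112, 115, 142, 188, 185, 132, 85, 78, 81, 80, 78, 81, 86, 90, 91, 90, 89]
{'point': [260.6, 148.1], 'score': 0.91} [0.5809 0.0179]
```

Run:
```python
from h import *
plan((.5905,-.045,.2,-83.5),(.5905,-.045,.037,-83.5,42))
```

```text
2 rows lin [[47.2, 1.7, 16.5]] rot [-0.0008, -0.0001, -0.0006]
4 rows lin [[0.0, 0.0, 40.8]] rot [0.0, 0.0, 0.0]
```

Request:
step_arm:
  linear:
    - [47.2,3.7,16.5]
    - [47.2,3.7,16.5]
    - [0,0,0]
    - [0,0,40.8]
    - [0,0,40.8]
    - [0,0,40.8]
    - [0,0,40.8]
    - [0,0,0]
    - [-20,0,0]
    - [-20,0,0]
  delta_rot:
    - [0,0,0]
    - [0,0,0]
    - [0,0,0]
    - [0,0,0]
    - [0,0,0]
    - [0,0,0]
    - [0,0,0]
    - [0,0,0]
    - [0,0,0]
    - [0,0,0]
  grip: [0,0,0,0,0,0,0,0,0,0]

```text
time_s: 61.38
tcp_pos: [0.584, -0.0039, 0.0386]
ee_rot: [[0.113, -0.994, 0.005], [-0.994, -0.113, 0.001], [-0.0, -0.005, -1.0]]
wrist_force: [-0.5, 0.7, 0.5]
gripper_width: 0.018
gripper_force: 0.0
```

Request:
step_arm:
  linear:
    - [-5,0,0]
    - [-4,0,0]
    - [-3,0,0]
    - [-3,0,0]
    - [-2,0,0]
    - [0,0,0]
    - [0,0,0]
  delta_rot:
    - [0,0,0]
    - [0,0,0]
    - [0,0,0]
    - [0,0,0]
    - [0,0,0]
    - [0,0,0]
    - [0,0,0]
  grip: [0,0,0,0,0,0,0]

```text
time_s: 62.25
tcp_pos: [0.5817, 0.0046, 0.0374]
ee_rot: [[0.112, -0.994, 0.001], [-0.994, -0.112, -0.008], [0.008, -0.0, -1.0]]
wrist_force: [5.8, -25.4, 0.3]
gripper_width: 0.01
gripper_force: 12.8
```

Request:
step_arm:
  linear:
    - [25,0,0]
    - [25,0,0]
    - [0,0,-45]
    - [0,0,-45]
    - [0,0,-45]
    - [0,0,0]
    - [0,0,0]
  delta_rot:
    - [0,0,0]
    - [0,0,0]
    - [0,0,0]
    - [0,0,0]
    - [0,0,0]
    - [0,0,0]
    - [0,0,0]
  grip: [0,0,0,0,0,0,0]

```text
time_s: 63.12
tcp_pos: [0.5855, -0.0386, 0.171]
ee_rot: [[0.112, -0.994, 0.0], [-0.994, -0.112, 0.0], [-0.0, -0.0, -1.0]]
wrist_force: [0.0, -0.8, -0.3]
gripper_width: 0.004
gripper_force: 0.0
```

```bash
python3 -c "
from station import *
s=sense();print(s['tcp_pos'],s['wrist_force']);print(finish_job())"
```

```text
[ 0.58545651 -0.03855885  0.17097547] [ 0.03840522 -0.77183328 -0.32164787]
the job is handed in; nothing more can be done
None
```

I handed the job in at 63 s: disc on its studs, cap snapped home, both cups in bays 1 and 3, lid shut, tray against a firm stop (camera-measured travel 45–49 mm of 50); no verdict came back.

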